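# Clamp the lamp tubes in the vee jig and make the contact

## Robot

A 6-joint arm with a two-finger parallel gripper is mounted at the origin on the work surface. World frame = base frame: x ahead of the robot, y to its left, z up, the work surface at z = 0. Lengths are in m, angles in rad, forces in N, time in s.
With the tool pointing down it reaches from about 0.35 to 0.8 m from the base axis. Payload 7.3 kg.
Tool frame: the origin (TCP) lies midway between the tips of the shut fingers; the grasp point (between the pads) lies bot.hold_point_z behind it (bot.hold_point_z is the distance from the TCP to the grasp point, in m); z points along the fingers, y is the line along which they close (so a half turn about z gives the same grasp; the last joint's range is limited). The gripper opens to 85 mm and grips with 20 to 120 N. Pads are 22 mm wide; open, the fingers measure 114 mm over their backs; the gripper's body (76 mm by 85 mm) begins 54 mm behind the grasp point. The pads swing forward as they close: fully open they stand 13 mm farther back than shut.
Start: joints at [1.121, 0.342, 1.524, -0, 1.275, -0.146], TCP at [0.157, 0.501, 0.231] pointing down, gripper open.
Joint ranges: [-2.53, 2.53], [-0.77, 2.02], [0.04, 2.7], [-1, 4.14], [0.28, 2.66], [-3.11, 3.11]. Speed limits (rad/s): [2.57, 2.57, 3.14, 3.14, 3.14, 3.14].

## Interface

Orientations are given as a rotation vector (axis times angle).
In Python, from plant import bot, snapshot, job gives the robot as it stands.
- The arm moves only by the tool step_arm, never from a script. Its arguments are lists of equal length, an entry for each row: "fingers": the opening, from -1 (shut) to 1 (fully open); "travel": the shift along the tool's x, y, z in cm, a list of three; "turn": the turn about the tool's z in rad. A call has 1 to 10 rows; each row is the pose to reach, as a shift and turn from the pose commanded when the call began, along the tool's axes at that moment; what a row does not reach only later rows make up. A row lasts 1/10 s, in which the tool goes at most 50 mm and 8.59 degrees, less where a joint would pass 70% of its speed; a pose out of reach is approached as far as the arm can. A call with a gripper value outside its range is refused whole. The fingers move at their own pace and stop on an object; "force" is the grip in N (left out, the last holds). Time passes only in rows, so rows that repeat a pose let the fingers close. It gives the time, the measured TCP pose, the force, the opening and the grip force at its end, in the units of the state.
- bot.read_state(): the state, without advancing time (a new reading comes with each control period).
- snapshot(name): name is "scene" or "top"; returns a dict with "pixels" (384x512x3 uint8, red, green, blue), "z_map" (384x512 float32, m along the optical axis (not along the pixel's ray), 0 where there is no reading), "fx", "fy", "cx", "cy" (pixels), "xyz" and "attitude" of the camera in the world. Camera axes: x right, y up, looking along -z (the intrinsics and any distortion apply to the point x, -y, -z); pixel columns grow to the right and rows downward; lengths in m; the calibration is good to about 2 mm. A picture is of the moment at which its call begins.
- job.job_done(): hands the job in; it is judged then, once.
The state is a dict: "clock": time; "joint_positions": joint angles; "dq": joint speeds; "tau": joint torques, N m; "eef_pos": TCP position; "tool_rot": TCP orientation; "wrist_force": force on the tool from outside, world axes, zero at the start; "wrist_torque": the same for the moment, N m; "width": finger opening in m; "gripper_force": force on a finger pad.
Only numpy, scipy, OpenCV 4.12 (cv2) and the standard library are available. Lean on these libraries where they do the work, as an engineer would, in place of code of your own. Each camera call takes 0.05 s, during which the arm holds its last target. There are 200 camera calls.

## Task

Roll every aluminium tube on the table along the jig's ledge into a bay of its own in the vee under the bridge, let it settle square in the vee, roughly in the middle of the bay, and press that bay's clamp down firmly onto it; some clamps may have been left down and must first be pulled up by their caps to let a tube in. When all the tubes are clamped, press the contact plug in the middle of the bridge fully home. Do not disturb the soldering iron or the solder spool.

Things in the scene. Friction and masses are not known exactly. Their poses are not given: they have to be found in the camera images.
- jig: The fixed clamping jig: ledge, vee groove, bridge over the vee; 165 mm deep, 342 mm wide. Origin on the table below the vee's bottom, at mid width; x points from the ledge across the vee, y along the vee, z up. The level plywood ledge (x = -125 to -16 mm, full width, top 30 mm above the table, no kerbs) is where tubes are set down parallel to the vee and rolled in
- vee (a point): Bottom of the aluminium 90-degree vee, jig x = 0, 14 mm above the table. It begins at the ledge's inner edge (x = -16 mm, 30 mm high); its far flank rises to x = +20 mm, 34 mm high. Five 6 mm partitions (x = -14 to +26 mm) at jig y = -168, -84, 0, 84, 168 mm part it into four bays 78 mm wide. A tube rolled past the edge drops 9 mm into it
- bridge (a point): Middle of the top of the steel bridge, a bar 20 mm wide (jig x = -10 to +10 mm) along the full width over the vee; underside 66 mm, top 74 mm above the table. It stops a tube being lowered in from above: a tube enters the vee only by rolling off the ledge under the bridge
- tube0: A loose plain aluminium tube in a thin soft clear sleeve, 33 mm in diameter, 66 mm long, about 110 g (may be absent). It lies on one of two felt mats, each edged by wooden strips 8 mm high and 8 mm wide. Origin at its centre, y along its axis; x and z turn as it rolls. All tubes and both ends are alike. It rolls with some drag, some centimetres if knocked, and stays put on a level surface
- tube1: A loose plain aluminium tube in a thin soft clear sleeve, 33 mm in diameter, 66 mm long, about 110 g (may be absent). It lies on one of two felt mats, each edged by wooden strips 8 mm high and 8 mm wide. Origin at its centre, y along its axis; x and z turn as it rolls. All tubes and both ends are alike. It rolls with some drag, some centimetres if knocked, and stays put on a level surface
- tube2: A loose plain aluminium tube in a thin soft clear sleeve, 33 mm in diameter, 66 mm long, about 110 g (may be absent). It lies on one of two felt mats, each edged by wooden strips 8 mm high and 8 mm wide. Origin at its centre, y along its axis; x and z turn as it rolls. All tubes and both ends are alike. It rolls with some drag, some centimetres if knocked, and stays put on a level surface
- tube3: A loose plain aluminium tube in a thin soft clear sleeve, 33 mm in diameter, 66 mm long, about 110 g (may be absent). It lies on one of two felt mats, each edged by wooden strips 8 mm high and 8 mm wide. Origin at its centre, y along its axis; x and z turn as it rolls. All tubes and both ends are alike. It rolls with some drag, some centimetres if knocked, and stays put on a level surface
- seat0 (a point): Bay 0 (bays 0 to 3 from the jig's -y end to its +y end): where the centre of a tube lies when it rests in the middle of this bay's vee, 37.3 mm above the table; axes as the jig's
- clamp0 (a joint): Bay 0 (bays 0 to 3 from the jig's -y end to its +y end): push-down clamp, a plunger through the bridge. Value = how far it is pressed down, m: 0 is fully up, 0.0135 fully down; starts anywhere between. A tube rolls in freely under it below 0.004. Its foot meets a tube lying in the vee at 0.012. Friction of 4 N, no spring: it stays where left; pull it up by its cap
- clamp0_top (a point): Bay 0 (bays 0 to 3 from the jig's -y end to its +y end): centre of the top of the clamp's round black cap (24 mm diameter, 10 mm high); 98 mm above the table when up, 86 mm when clamping a tube, 84.5 mm fully down
- seat1 (a point): Bay 1 (bays 0 to 3 from the jig's -y end to its +y end): where the centre of a tube lies when it rests in the middle of this bay's vee, 37.3 mm above the table; axes as the jig's
- clamp1 (a joint): Bay 1 (bays 0 to 3 from the jig's -y end to its +y end): push-down clamp, a plunger through the bridge. Value = how far it is pressed down, m: 0 is fully up, 0.0135 fully down; starts anywhere between. A tube rolls in freely under it below 0.004. Its foot meets a tube lying in the vee at 0.012. Friction of 4 N, no spring: it stays where left; pull it up by its cap
- clamp1_top (a point): Bay 1 (bays 0 to 3 from the jig's -y end to its +y end): centre of the top of the clamp's round black cap (24 mm diameter, 10 mm high); 98 mm above the table when up, 86 mm when clamping a tube, 84.5 mm fully down
- seat2 (a point): Bay 2 (bays 0 to 3 from the jig's -y end to its +y end): where the centre of a tube lies when it rests in the middle of this bay's vee, 37.3 mm above the table; axes as the jig's
- clamp2 (a joint): Bay 2 (bays 0 to 3 from the jig's -y end to its +y end): push-down clamp, a plunger through the bridge. Value = how far it is pressed down, m: 0 is fully up, 0.0135 fully down; starts anywhere between. A tube rolls in freely under it below 0.004. Its foot meets a tube lying in the vee at 0.012. Friction of 4 N, no spring: it stays where left; pull it up by its cap
- clamp2_top (a point): Bay 2 (bays 0 to 3 from the jig's -y end to its +y end): centre of the top of the clamp's round black cap (24 mm diameter, 10 mm high); 98 mm above the table when up, 86 mm when clamping a tube, 84.5 mm fully down
- seat3 (a point): Bay 3 (bays 0 to 3 from the jig's -y end to its +y end): where the centre of a tube lies when it rests in the middle of this bay's vee, 37.3 mm above the table; axes as the jig's
- clamp3 (a joint): Bay 3 (bays 0 to 3 from the jig's -y end to its +y end): push-down clamp, a plunger through the bridge. Value = how far it is pressed down, m: 0 is fully up, 0.0135 fully down; starts anywhere between. A tube rolls in freely under it below 0.004. Its foot meets a tube lying in the vee at 0.012. Friction of 4 N, no spring: it stays where left; pull it up by its cap
- clamp3_top (a point): Bay 3 (bays 0 to 3 from the jig's -y end to its +y end): centre of the top of the clamp's round black cap (24 mm diameter, 10 mm high); 98 mm above the table when up, 86 mm when clamping a tube, 84.5 mm fully down
- plug (a joint): Contact plug in the middle of the bridge, a slide: value = how far it is pressed down, m; starts up at 0 to 0.003, fully home at 0.012. Friction of 5 N, stays where it is left
- plug_top (a point): Centre of the top of the plug's grey rectangular head (18 mm across the bridge, 14 mm along it, 8 mm high), 98 mm above the table at value 0, 86 mm when fully home
- iron: Soldering iron lying on the table, 180 mm long, handle 22 mm thick; origin on the table under the middle of its length, x towards its tip. A bystander
- spool: White solder spool standing on its flange, 52 mm diameter, 42 mm high; origin under its centre. A bystander
There are look-alikes about, which are no part of the job. Leave any pink or purple look-alike of the tube3 alone. What is shaped like the tube1 but pink is not meant.

How it is judged:
On the way, in this order (a step that is already met when the one before it is completed fails the run):
1. every tube lies seated in a bay of the vee with that bay's clamp pressed down on it (((x of tube0 in the frame of seat0 between -0.003 and 0.003 m and z of tube0 in the frame of seat0 between -0.003 and 0.003 m and y of tube0 in the frame of seat0 between -0.012 and 0.012 m and angle between the y axis of tube0 and the y axis of jig, either way round below 0.08 rad and value of joint clamp0 above 0.0108 m) or (x of tube0 in the frame of seat1 between -0.003 and 0.003 m and z of tube0 in the frame of seat1 between -0.003 and 0.003 m and y of tube0 in the frame of seat1 between -0.012 and 0.012 m and angle between the y axis of tube0 and the y axis of jig, either way round below 0.08 rad and value of joint clamp1 above 0.0108 m) or (x of tube0 in the frame of seat2 between -0.003 and 0.003 m and z of tube0 in the frame of seat2 between -0.003 and 0.003 m and y of tube0 in the frame of seat2 between -0.012 and 0.012 m and angle between the y axis of tube0 and the y axis of jig, either way round below 0.08 rad and value of joint clamp2 above 0.0108 m) or (x of tube0 in the frame of seat3 between -0.003 and 0.003 m and z of tube0 in the frame of seat3 between -0.003 and 0.003 m and y of tube0 in the frame of seat3 between -0.012 and 0.012 m and angle between the y axis of tube0 and the y axis of jig, either way round below 0.08 rad and value of joint clamp3 above 0.0108 m)) and ((x of tube1 in the frame of seat0 between -0.003 and 0.003 m and z of tube1 in the frame of seat0 between -0.003 and 0.003 m and y of tube1 in the frame of seat0 between -0.012 and 0.012 m and angle between the y axis of tube1 and the y axis of jig, either way round below 0.08 rad and value of joint clamp0 above 0.0108 m) or (x of tube1 in the frame of seat1 between -0.003 and 0.003 m and z of tube1 in the frame of seat1 between -0.003 and 0.003 m and y of tube1 in the frame of seat1 between -0.012 and 0.012 m and angle between the y axis of tube1 and the y axis of jig, either way round below 0.08 rad and value of joint clamp1 above 0.0108 m) or (x of tube1 in the frame of seat2 between -0.003 and 0.003 m and z of tube1 in the frame of seat2 between -0.003 and 0.003 m and y of tube1 in the frame of seat2 between -0.012 and 0.012 m and angle between the y axis of tube1 and the y axis of jig, either way round below 0.08 rad and value of joint clamp2 above 0.0108 m) or (x of tube1 in the frame of seat3 between -0.003 and 0.003 m and z of tube1 in the frame of seat3 between -0.003 and 0.003 m and y of tube1 in the frame of seat3 between -0.012 and 0.012 m and angle between the y axis of tube1 and the y axis of jig, either way round below 0.08 rad and value of joint clamp3 above 0.0108 m)) and ((x of tube2 in the frame of seat0 between -0.003 and 0.003 m and z of tube2 in the frame of seat0 between -0.003 and 0.003 m and y of tube2 in the frame of seat0 between -0.012 and 0.012 m and angle between the y axis of tube2 and the y axis of jig, either way round below 0.08 rad and value of joint clamp0 above 0.0108 m) or (x of tube2 in the frame of seat1 between -0.003 and 0.003 m and z of tube2 in the frame of seat1 between -0.003 and 0.003 m and y of tube2 in the frame of seat1 between -0.012 and 0.012 m and angle between the y axis of tube2 and the y axis of jig, either way round below 0.08 rad and value of joint clamp1 above 0.0108 m) or (x of tube2 in the frame of seat2 between -0.003 and 0.003 m and z of tube2 in the frame of seat2 between -0.003 and 0.003 m and y of tube2 in the frame of seat2 between -0.012 and 0.012 m and angle between the y axis of tube2 and the y axis of jig, either way round below 0.08 rad and value of joint clamp2 above 0.0108 m) or (x of tube2 in the frame of seat3 between -0.003 and 0.003 m and z of tube2 in the frame of seat3 between -0.003 and 0.003 m and y of tube2 in the frame of seat3 between -0.012 and 0.012 m and angle between the y axis of tube2 and the y axis of jig, either way round below 0.08 rad and value of joint clamp3 above 0.0108 m)) and ((x of tube3 in the frame of seat0 between -0.003 and 0.003 m and z of tube3 in the frame of seat0 between -0.003 and 0.003 m and y of tube3 in the frame of seat0 between -0.012 and 0.012 m and angle between the y axis of tube3 and the y axis of jig, either way round below 0.08 rad and value of joint clamp0 above 0.0108 m) or (x of tube3 in the frame of seat1 between -0.003 and 0.003 m and z of tube3 in the frame of seat1 between -0.003 and 0.003 m and y of tube3 in the frame of seat1 between -0.012 and 0.012 m and angle between the y axis of tube3 and the y axis of jig, either way round below 0.08 rad and value of joint clamp1 above 0.0108 m) or (x of tube3 in the frame of seat2 between -0.003 and 0.003 m and z of tube3 in the frame of seat2 between -0.003 and 0.003 m and y of tube3 in the frame of seat2 between -0.012 and 0.012 m and angle between the y axis of tube3 and the y axis of jig, either way round below 0.08 rad and value of joint clamp2 above 0.0108 m) or (x of tube3 in the frame of seat3 between -0.003 and 0.003 m and z of tube3 in the frame of seat3 between -0.003 and 0.003 m and y of tube3 in the frame of seat3 between -0.012 and 0.012 m and angle between the y axis of tube3 and the y axis of jig, either way round below 0.08 rad and value of joint clamp3 above 0.0108 m))), for 0.2 s.
2. then the contact plug is pressed fully home (value of joint plug above 0.0105 m), for 0.2 s.
At the end, for the whole second after the job is handed in: Every tube present rests in the vee of some bay: centre within 3 mm of the seat across the vee and in height, within 12 mm along it, axis within 0.08 rad of the vee; that bay's clamp is down by more than 10.8 mm; the plug is down by more than 10.5 mm; the tubes are at rest (all of step 1 and value of joint plug above 0.0105 m and linear speed of each of tube0, tube1, tube2, tube3 below 0.02 m/s); the robot touches nothing.
It fails at once if the iron is disturbed (moved more than 25 mm) (distance of iron from where it was at the start of the episode above 0.025 m).
It fails at once if the spool is disturbed (moved more than 25 mm) (distance of spool from where it was at the start of the episode above 0.025 m).
Of tube0, tube1, tube2, tube3 only 3 to 4 are there at a start; the rules pass over those that are not, and their reading is None.
At some moment in a run one of tube0, tube1, tube2, tube3 may be knocked a few centimetres aside while the robot is not near it.
Once in a run the grip may slacken for a moment while it holds something.
It also fails if it takes over 210 s, if anything falls off the work surface, if the arm or the gripper's body presses on something with over 40 N, if the wrist force passes 120 N, or if a joint passes its speed limit or range.

## Working session

There is one attempt and no reset: what is moved stays moved. The work goes in short steps, Python scripts to look and compute and a tool call to move; the robot and the scene stay as the last step left them, time stands still between calls to the robot, and variables do not carry over. Pictures are saved under pics/ and viewed, at most 14 in all, crops included, and the job is handed in when it is done.

Besides the shell and the picture viewer there is one more tool, called after "Emit:" as name(argument=value, ...), one argument or row to a line, values as JSON. step_arm: Moves the arm, as the interface text tells. Its arguments: {"type":"object","properties":{"fingers":{"type":"array"},"travel":{"type":"array"},"turn":{"type":"array"},"force":{"type":"number"}},"required":["fingers","travel","turn"]}

```bash
ls; mkdir -p pics; cat > h.py <<'E'
import numpy as np, cv2
from scipy.spatial.transform import Rotation as R
from plant import bot, snapshot, job
def snap(n,name):
    s=snapshot(n); cv2.imwrite(f'pics/{name}.png',s['pixels'][:,:,::-1]); np.savez(f'pics/{name}.npz',**{k:np.asarray(v) for k,v in s.items()}); return s
def cam(s):
    a=np.asarray(s['attitude'],float)
    M=a if a.shape==(3,3) else R.from_rotvec(a).as_matrix() if a.size==3 else R.from_quat(a).as_matrix()
    return M,np.asarray(s['xyz'],float)
def ray(s,u,v):
    M,p=cam(s); d=np.array([(u-s['cx'])/s['fx'],-(v-s['cy'])/s['fy'],-1.]); return p,M@d
def at_z(s,u,v,z):
    p,d=ray(s,u,v); return p+d*(z-p[2])/d[2]
def cloud(s):
    z=s['z_map']; v,u=np.mgrid[:z.shape[0],:z.shape[1]]
    M,p=cam(s); P=np.stack([(u-s['cx'])/s['fx']*z,-(v-s['cy'])/s['fy']*z,-z],-1)@M.T+p
    P[z<=0]=np.nan; return P
def proj(s,X):
    M,p=cam(s); c=(np.asarray(X)-p)@M; return np.array([s['cx']+s['fx']*c[0]/-c[2], s['cy']-s['fy']*c[1]/-c[2]])
E
python3 - <<'E'
from h import *
for n in('scene','top'):
    s=snap(n,n+'0'); print(n,{k:s[k] for k in s if k not in('pixels','z_map')})
a=cv2.imread('pics/scene0.png');b=cv2.imread('pics/top0.png')
print(bot.read_state(),bot.hold_point_z)
E
```

```text
pics
scene {'fx': 463.04710406220096, 'fy': 463.04710406220096, 'cx': 260.4582732841492, 'cy': 189.7178265854802, 'xyz': array([1.564301  , 0.2567905 , 0.95685795]), 'attitude': array([0.60778774, 0.7461608 , 1.6301711 ])}
top {'fx': 374.4281963434602, 'fy': 374.4281963434602, 'cx': 257.2803541595543, 'cy': 193.4592568087833, 'xyz': array([0.42911319, 0.06357779, 1.28488247]), 'attitude': array([ 0.09074222, -0.09558426, -1.54925482])}
{'clock': 0.1, 'joint_positions': array([ 1.12098032e+00,  3.42602550e-01,  1.52493258e+00,  2.08293014e-07,
        1.27540217e+00, -1.46007807e-01]), 'dq': array([ 0.00095919, -0.00288491, -0.00223497,  0.00043466,  0.00081023,
       -0.00042622]), 'tau': array([ 1.39855274e-03, -4.34453487e+01, -2.46484065e+01, -1.61697376e-04,
        4.79861643e-03,  2.07440968e-05]), 'eef_pos': array([0.1568799 , 0.50063188, 0.2307178 ]), 'tool_rot': array([-4.75327859e-01, -3.10502541e+00,  2.01878286e-03]), 'wrist_force': array([0.19077499, 0.46979982, 0.29347648]), 'wrist_torque': array([-0.03690912, -0.04172338, -0.03099204]), 'gripper_force': 0.0, 'width': 0.08547725460290712} 0.0187
```

View pics/top0.png

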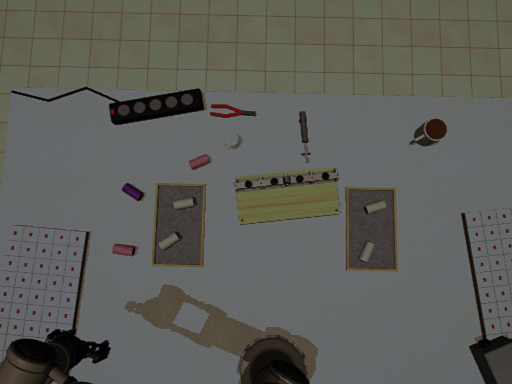

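View pics/scene0.png

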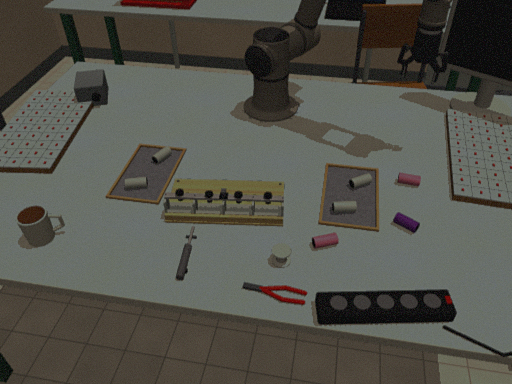

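```bash
python3 - <<'E'
from h import *
a=cv2.imread('pics/top0.png');b=cv2.imread('pics/scene0.png')
r=lambda im,x0,x1,y0,y1,k:cv2.resize(im[y0:y1,x0:x1],None,fx=k,fy=k,interpolation=cv2.INTER_CUBIC)
A=np.vstack([r(a,145,225,175,275,3),]);B=r(a,335,405,175,275,3)
J=r(a,230,350,160,230,5)
c=np.zeros((600,800,3),np.uint8)
c[:300,:240]=A;c[:300,250:460]=B
S=r(b,155,295,170,230,4); 
cv2.imwrite('pics/mats.png',np.clip(c[:300,:460].astype(float)*1.8,0,255))
cv2.imwrite('pics/jig.png',np.clip(np.vstack([J,np.pad(S,((0,0),(0,40),(0,0)))]).astype(float)*1.8,0,255))
# depth analysis
for n in('top0','scene0'):
    s=dict(np.load(f'pics/{n}.npz')); P=cloud(s); print(n,np.isfinite(P[...,0]).mean(), np.nanmedian(P[...,2]))
s=dict(np.load('pics/top0.npz'));P=cloud(s);img=s['pixels'].astype(int)
for u,v in((183,203),(169,240),(375,207),(367,252),(288,200),(300,195),(163,200)):
    print(u,v,P[v,u])
# tubes: points high on mats
for nm,(u0,u1,v0,v1) in dict(A=(158,202,188,222),B=(156,200,224,262),C=(350,393,192,225),D=(350,393,230,266)).items():
    Q=P[v0:v1,u0:u1].reshape(-1,3);Q=Q[Q[:,2]>0.015]
    m=Q.mean(0);U,S,V=np.linalg.svd((Q-m)[:,:2],full_matrices=False)
    d=V[0];t=(Q-m)[:,:2]@d;w=(Q-m)[:,:2]@V[1]
    c=m[:2]+d*(t.max()+t.min())/2+V[1]*(w.max()+w.min())/2
    print(nm,len(Q),m.round(3),c.round(3),'ang',np.degrees(np.arctan2(d[1],d[0])).round(1),np.ptp(t).round(3),np.ptp(w).round(3),Q[:,2].max().round(3))
E
```

```text
top0 0.9961344401041666 -5.279557878323793e-05
scene0 0.9958699544270834 -3.069262354565838e-05
183 203 [0.54125321 0.30887573 0.03686541]
169 240 [0.4176241  0.35077653 0.03276287]
375 207 [ 0.540567   -0.33400634  0.0357235 ]
367 252 [ 0.39085337 -0.30575579  0.03271304]
288 200 [ 0.55885174 -0.04267065  0.03118974]
300 195 [ 0.57684817 -0.08323167  0.02904246]
163 200 [ 0.5539207   0.38627721 -0.00351263]
A 193 [0.542 0.308 0.029] [0.543 0.309] ang 104.9 0.066 0.032 0.039
B 203 [0.415 0.352 0.029] [0.416 0.354] ang 126.5 0.067 0.033 0.039
C 197 [ 0.543 -0.337  0.029] [ 0.543 -0.338] ang 110.8 0.066 0.033 0.038
D 202 [ 0.392 -0.306  0.029] [ 0.392 -0.307] ang 156.8 0.066 0.033 0.038[ WARN:0@0.184] global loadsave.cpp:1063 imwrite_ Unsupported depth image for selected encoder is fallbacked to CV_8U.
```

View pics/mats.png

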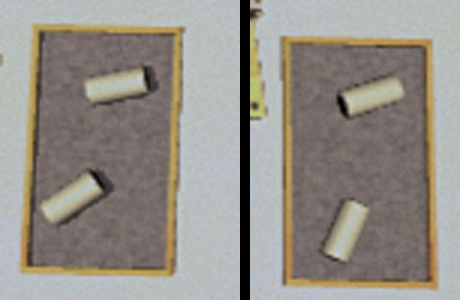

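View pics/jig.png

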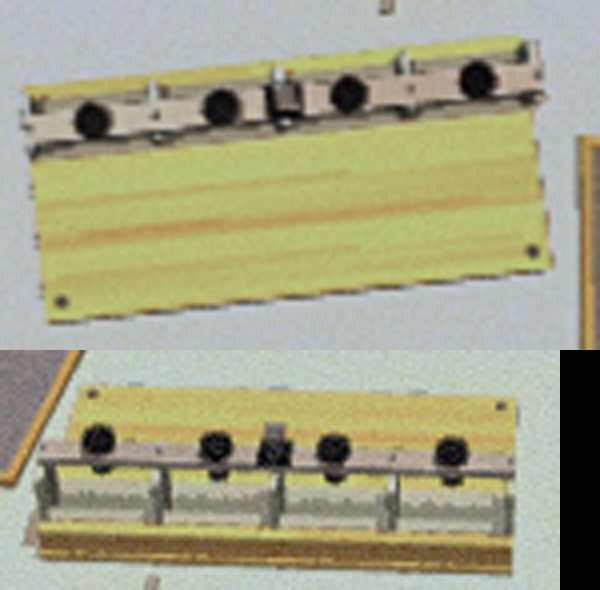

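```bash
python3 - <<'E'
from h import *
s=dict(np.load('pics/top0.npz'));P=cloud(s)
s2=dict(np.load('pics/scene0.npz'));P2=cloud(s2)
# ledge plane
Z=P[...,2];m=np.zeros(Z.shape,bool);m[185:228,232:345]=1;m&=(Z>0.024)&(Z<0.037)
m=cv2.morphologyEx(m.astype(np.uint8),cv2.MORPH_OPEN,np.ones((3,3)))
n,l,st,_=cv2.connectedComponentsWithStats(m);k=1+st[1:,4].argmax();Q=P[l==k]
print('ledge z',np.median(Q[:,2]),len(Q));rect=cv2.minAreaRect(Q[:,:2].astype(np.float32));print(rect);print(cv2.boxPoints(rect))
# all jig points (base)
# caps: triangulate by depth
for u,v in((248.4,184),(274.4,181.4),(299.8,178.8),(325.8,175.8),(287.4,179.4)):
    W=P[int(v)-4:int(v)+6,int(u)-5:int(u)+7].reshape(-1,3);W=W[W[:,2]>0.079]
    print('cap',u,v,len(W),np.median(W,0).round(4),np.percentile(W[:,2],75).round(4))
W=P2.reshape(-1,3);
# caps from scene: points above .078 in jig region
W=W[(W[:,2]>0.078)&(W[:,2]<.11)&(abs(W[:,1])<.25)&(W[:,0]>.55)&(W[:,0]<.7)]
from scipy.cluster.hierarchy import fcluster,linkage
L=fcluster(linkage(W[:,:2],'single'),.008,'distance')
for k in range(1,L.max()+1):
    q=W[L==k]
    if len(q)>15: print('sc',len(q),((q.max(0)+q.min(0))/2).round(4),np.percentile(q[:,2],[50,80,95]).round(4))
E
```

```text
ledge z 0.030347494184927992 3224
((0.5527802109718323, -0.041454315185546875), (0.11501362919807434, 0.34142225980758667), 7.232455253601074)
[[ 0.47423923  0.12065873]
 [ 0.51722264 -0.21804702]
 [ 0.6313212  -0.20356736]
 [ 0.5883378   0.13513839]]
cap 248.4 184 43 [0.6031 0.0919 0.0861] 0.0876
cap 274.4 181.4 42 [0.6138 0.0082 0.0869] 0.0883
cap 299.8 178.8 44 [ 0.6256 -0.0748  0.0855] 0.0874
cap 325.8 175.8 45 [ 0.636  -0.1572  0.0883] 0.0902
cap 287.4 179.4 34 [ 0.6191 -0.0329  0.0962] 0.0991
sc 54 [ 0.636  -0.1568  0.0863] [0.0891 0.0908 0.0917]
sc 55 [0.6171 0.0123 0.0844] [0.0858 0.0879 0.0898]
sc 58 [ 0.6276 -0.0738  0.084 ] [0.0852 0.0877 0.0887]
sc 58 [ 0.6235 -0.0368  0.0893] [0.0904 0.0976 0.0991]
sc 54 [0.6055 0.0922 0.0845] [0.0859 0.0879 0.0899]
```

The four pale cream cylinders on the felt mats, at (183,203), (169,240), (375,207) and (367,252), are the tubes. The pink ones at (200,161) and (123,250) and the purple one at (133,191) lie off the mats and are look-alikes. Caps are at (248,184), (274,181), (300,179), (326,176), and all four clamps are down. The plug is at (287,179).

Jig origin comes out at about (0.620, -0.0325) with yaw 0.13, and the caps and ledge agree.

```bash
cat >> h.py <<'E'
O=np.array([.620,-.0325]);TH=.13
XJ=np.array([np.cos(TH),np.sin(TH)]);YJ=np.array([-XJ[1],XJ[0]])
J=lambda x,y:O+x*XJ+y*YJ      # jig->world
def cur():
    st=bot.read_state();M=R.from_rotvec(st['tool_rot']).as_matrix()
    return np.array([*st['eef_pos'],np.arctan2(M[1,1],M[0,1])])
def plan(calls,start=None):
    """calls: list of lists of (x,y,z,psi); prints travel cm / turn relative to start of each call"""
    c=cur() if start is None else np.array(start)
    for call in calls:
        a,b=np.cos(c[3]),np.sin(c[3])
        for w in call:
            d=np.array(w[:3])-c[:3]; dp=(w[3]-c[3]+np.pi/2)%np.pi-np.pi/2
            print('travel',(100*np.array([-b*d[0]+a*d[1],a*d[0]+b*d[1],-d[2]])).round(1).tolist(),'turn',round(-dp,2),'rows',np.ceil(np.linalg.norm(d)/.05),np.ceil(abs(dp)/.15))
        c=np.array([*w[:3],c[3]+dp]); print('--')
E
python3 - <<'E'
from h import *
W=lambda y,z:(*J(0,y),z,TH)
print(cur())
plan([[W(.126,.14)],[W(.126,.077),W(.126,.088),W(.126,.14)],[W(.042,.14)]])
E
```

```text
[0.1568799  0.50063188 0.2307178  1.2669882 ]
travel [-54.8, -25.6, 9.1] turn 1.14 rows 13.0 8.0
--
travel [0.0, 0.0, 6.3] turn -0.0 rows 2.0 0.0
travel [0.0, 0.0, 5.2] turn -0.0 rows 2.0 0.0
travel [0.0, 0.0, -0.0] turn -0.0 rows 0.0 0.0
--
travel [-8.4, 0.0, -0.0] turn -0.0 rows 2.0 0.0
--
```

Emit:
step_arm(
  fingers=[0.1, 0.1, 0.1, 0.1, 0.1, 0.1, 0.1, 0.1, 0.1, 0.1],
  travel=[
    [-27, -13, 4],
    [-27, -13, 4],
    [-27, -13, 4],
    [-27, -13, 4],
    [-27, -13, 4],
    [-54.8, -25.6, 9.1],
    [-54.8, -25.6, 9.1],
    [-54.8, -25.6, 9.1],
    [-54.8, -25.6, 9.1],
    [-54.8, -25.6, 9.1],
  ],
  turn=[0.5, 0.5, 0.5, 0.5, 0.5, 1.14, 1.14, 1.14, 1.14, 1.14],
  force=40,
)

```text
clock: 1.1
eef_pos: [0.5224, 0.1648, 0.1576]
tool_rot: [-2.082, -2.352, 0.0]
wrist_force: [0.8, 1.7, 0.1]
width: 0.0468
gripper_force: 0.0
```

```bash
python3 - <<'E'
from h import *
W=lambda y,z:(*J(0,y),z,TH)
print(cur());plan([[W(.126,.14)]])
E
```

```text
[0.52243648 0.16484343 0.15757619 0.12196374]
travel [-8.2, 7.2, 1.8] turn -0.01 rows 3.0 1.0
--
```

Emit:
step_arm(
  fingers=[0.1, 0.1, 0.1, 0.1, 0.1, 0.1],
  travel=[
    [-8.2, 7.2, 1.8],
    [-8.2, 7.2, 1.8],
    [-8.2, 7.2, 1.8],
    [-8.2, 7.2, 1.8],
    [-8.2, 7.2, 1.8],
    [-8.2, 7.2, 1.8],
  ],
  turn=[-0.01, -0.01, -0.01, -0.01, -0.01, -0.01],
)

```text
clock: 1.7
eef_pos: [0.6022, 0.0958, 0.1406]
tool_rot: [-2.062, -2.37, -0.0]
wrist_force: [-0.3, 0.4, 0.6]
width: 0.0469
gripper_force: 0.0
```

```bash
python3 - <<'E'
from h import *
W=lambda y,z:(*J(0,y),z,TH)
print(cur());plan([[W(.126,.14)]])
E
```

```text
[0.60215831 0.09576533 0.1405927  0.13867275]
travel [-0.4, 0.1, 0.1] turn 0.01 rows 1.0 1.0
--
```

Emit:
step_arm(
  fingers=[0.1, 0.1, 0.1, 0.1, 0.1, -1, -1, -1, -1, -1],
  travel=[
    [-0.4, 0.1, 2],
    [-0.4, 0.1, 4],
    [-0.4, 0.1, 6.4],
    [-0.4, 0.1, 6.4],
    [-0.4, 0.1, 6.4],
    [-0.4, 0.1, 6.4],
    [-0.4, 0.1, 6.4],
    [-0.4, 0.1, 6.4],
    [-0.4, 0.1, 6.4],
    [-0.4, 0.1, 6.4],
  ],
  turn=[0.01, 0.01, 0.01, 0.01, 0.01, 0.01, 0.01, 0.01, 0.01, 0.01],
)

```text
clock: 2.7
eef_pos: [0.6053, 0.0909, 0.077]
tool_rot: [2.075, 2.357, 0.003]
wrist_force: [0.6, 2.6, 4.3]
width: 0.0215
gripper_force: 39.0
```

Emit:
step_arm(
  fingers=[-1, -1, -1, -1, -1, -1, -1],
  travel=[
    [0, 0, 0],
    [0, 0, -0.4],
    [0, 0, -0.8],
    [0, 0, -1.1],
    [0, 0, -1.1],
    [0, 0, -1.1],
    [0, 0, -1.1],
  ],
  turn=[0, 0, 0, 0, 0, 0, 0],
)

```text
clock: 3.4
eef_pos: [0.6053, 0.0909, 0.0869]
tool_rot: [2.076, 2.358, 0.002]
wrist_force: [2.8, 4.6, -0.8]
width: 0.0216
gripper_force: 39.7
```

Emit:
step_arm(
  fingers=[0.1, 0.1, 0.1, 0.1, 0.1, 0.1, 0.1],
  travel=[
    [0, 0, 0],
    [0, 0, 0],
    [0, 0, 0],
    [0, 0, -3],
    [0, 0, -5],
    [-2, 0, -6],
    [-8.4, 0, -6],
  ],
  turn=[0, 0, 0, 0, 0, 0, 0],
)

```text
clock: 4.1
eef_pos: [0.6142, 0.0234, 0.1493]
tool_rot: [2.069, 2.362, 0.004]
wrist_force: [0.0, -0.9, -0.5]
width: 0.047
gripper_force: 0.0
```

```bash
python3 - <<'E'
from h import *
s=snap('scene','s1');P2=cloud(s)
W=P2.reshape(-1,3)
W=W[(W[:,2]>0.079)&(W[:,2]<.108)&(abs(W[:,1])<.25)&(W[:,0]>.55)&(W[:,0]<.7)]
from scipy.cluster.hierarchy import fcluster,linkage
L=fcluster(linkage(W[:,:2],'single'),.008,'distance')
for k in range(1,L.max()+1):
    q=W[L==k]
    if len(q)>15: print('sc',len(q),((q.max(0)+q.min(0))/2).round(4),np.percentile(q[:,2],[50,80,95]).round(4))
W=lambda y,z:(*J(0,y),z,TH)
print(cur());plan([[W(.042,.14)]])
b=cv2.imread('pics/s1.png');cv2.imwrite('pics/s1c.png',np.clip(cv2.resize(b[150:240,145:305],None,fx=4,fy=4,interpolation=2)*1.7,0,255).astype(np.uint8))
E
```

```text
sc 53 [ 0.6371 -0.1567  0.0869] [0.0893 0.0905 0.092 ]
sc 53 [ 0.6278 -0.0753  0.0847] [0.0855 0.0877 0.0893]
sc 52 [0.6168 0.0094 0.085 ] [0.0861 0.0876 0.0888]
sc 47 [ 0.621  -0.0323  0.0906] [0.095  0.0976 0.1   ]
sc 57 [0.6052 0.0917 0.0925] [0.0945 0.0963 0.098 ]
[0.61494035 0.01331325 0.14829691 0.12564451]
travel [-0.4, -0.1, 0.8] turn -0.0 rows 1.0 1.0
--
```

View pics/s1c.png

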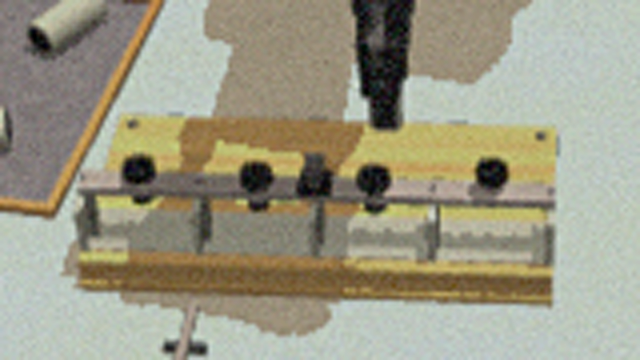

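Emit:
step_arm(
  fingers=[0.1, 0.1, 0.1, 0.1, 0.1, -1, -1, -1, -1, -1],
  travel=[
    [-0.4, 0, 2],
    [-0.4, 0, 5],
    [-0.4, 0, 7.2],
    [-0.4, 0, 7.2],
    [-0.4, 0, 7.2],
    [-0.4, 0, 7.2],
    [-0.4, 0, 7.2],
    [-0.4, 0, 7.2],
    [-0.4, 0, 7.2],
    [-0.4, 0, 7.2],
  ],
  turn=[0, 0, 0, 0, 0, 0, 0, 0, 0, 0],
)

```text
clock: 5.15
eef_pos: [0.6148, 0.0171, 0.0761]
tool_rot: [2.075, 2.357, 0.002]
wrist_force: [1.1, -0.8, 4.0]
width: 0.0218
gripper_force: 39.0
```

Emit:
step_arm(
  fingers=[-1, -1, -1, -1, -1, -1, -1],
  travel=[
    [0, 0, -0.4],
    [0, 0, -0.8],
    [0, 0, -1.1],
    [0, 0, -1.3],
    [0, 0, -1.3],
    [0, 0, -1.3],
    [0, 0, -1.3],
  ],
  turn=[0, 0, 0, 0, 0, 0, 0],
)

```text
clock: 5.85
eef_pos: [0.6147, 0.0171, 0.0884]
tool_rot: [2.075, 2.357, 0.001]
wrist_force: [4.7, 0.6, -0.9]
width: 0.0216
gripper_force: 39.6
```

Emit:
step_arm(
  fingers=[0.1, 0.1, 0.1, 0.1, 0.1, 0.1, 0.1, 0.1, 0.1],
  travel=[
    [0, 0, 0],
    [0, 0, 0],
    [0, 0, 0],
    [0, 0, -3],
    [0, 0, -5],
    [-4, 0, -5],
    [-8.4, 0, -5],
    [-8.4, 0, -5],
    [-8.4, 0, -5],
  ],
  turn=[0, 0, 0, 0, 0, 0, 0, 0, 0],
)

```text
clock: 6.75
eef_pos: [0.6242, -0.067, 0.1379]
tool_rot: [-2.078, -2.355, 0.0]
wrist_force: [-0.2, 0.0, -0.1]
width: 0.0469
gripper_force: 0.0
```

```bash
python3 - <<'E'
from h import *
W=lambda y,z:(*J(0,y),z,TH)
print(cur());plan([[W(-.042,.077)]])
E
```

```text
[ 0.62423691 -0.06703638  0.13785795  0.12480337]
travel [-0.7, 0.0, 6.1] turn -0.01 rows 2.0 1.0
--
```

Emit:
step_arm(
  fingers=[0.1, 0.1, 0.1, 0.1, 0.1, -1, -1, -1, -1, -1],
  travel=[
    [-0.7, 0, 2],
    [-0.7, 0, 4],
    [-0.7, 0, 6.1],
    [-0.7, 0, 6.1],
    [-0.7, 0, 6.1],
    [-0.7, 0, 6.1],
    [-0.7, 0, 6.1],
    [-0.7, 0, 6.1],
    [-0.7, 0, 6.1],
    [-0.7, 0, 6.1],
  ],
  turn=[0, 0, 0, 0, 0, 0, 0, 0, 0, 0],
)

```text
clock: 7.75
eef_pos: [0.6263, -0.073, 0.078]
tool_rot: [2.075, 2.357, 0.002]
wrist_force: [1.4, 1.3, 4.2]
width: 0.0214
gripper_force: 39.1
```

Emit:
step_arm(
  fingers=[-1, -1, -1, -1, -1, -1, -1],
  travel=[
    [0, 0, -0.4],
    [0, 0, -0.8],
    [0, 0, -1.1],
    [0, 0, -1.3],
    [0, 0, -1.3],
    [0, 0, -1.3],
    [0, 0, -1.3],
  ],
  turn=[0, 0, 0, 0, 0, 0, 0],
)

```text
clock: 8.45
eef_pos: [0.6263, -0.0729, 0.0899]
tool_rot: [2.076, 2.357, 0.002]
wrist_force: [5.5, 2.7, -1.2]
width: 0.0211
gripper_force: 39.6
```

Emit:
step_arm(
  fingers=[0.1, 0.1, 0.1, 0.1, 0.1, 0.1, 0.1, 0.1, 0.1],
  travel=[
    [0, 0, 0],
    [0, 0, 0],
    [0, 0, 0],
    [0, 0, -3],
    [0, 0, -5],
    [-4, 0, -5],
    [-8.4, 0, -5],
    [-8.4, 0, -5],
    [-8.4, 0, -5],
  ],
  turn=[0, 0, 0, 0, 0, 0, 0, 0, 0],
)

```text
clock: 9.35
eef_pos: [0.6357, -0.1576, 0.1398]
tool_rot: [-2.078, -2.355, 0.0]
wrist_force: [0.7, -0.1, 0.3]
width: 0.0469
gripper_force: 0.0
```

```bash
python3 - <<'E'
from h import *
W=lambda y,z:(*J(0,y),z,TH)
print(cur());plan([[W(-.126,.080)]])
E
```

```text
[ 0.63571754 -0.15756985  0.13976656  0.12464263]
travel [0.0, 0.1, 6.0] turn -0.01 rows 2.0 1.0
--
```

Emit:
step_arm(
  fingers=[0.1, 0.1, 0.1, 0.1, 0.1, -1, -1, -1, -1, -1],
  travel=[
    [0, 0.1, 2],
    [0, 0.1, 4],
    [0, 0.1, 6.2],
    [0, 0.1, 6.2],
    [0, 0.1, 6.2],
    [0, 0.1, 6.2],
    [0, 0.1, 6.2],
    [0, 0.1, 6.2],
    [0, 0.1, 6.2],
    [0, 0.1, 6.2],
  ],
  turn=[0, 0, 0, 0, 0, 0, 0, 0, 0, 0],
)

```text
clock: 10.35
eef_pos: [0.6371, -0.1563, 0.0787]
tool_rot: [2.076, 2.358, 0.0]
wrist_force: [-3.5, 0.3, 4.0]
width: 0.022
gripper_force: 39.0
```

Emit:
step_arm(
  fingers=[-1, -1, -1, -1, -1, -1, -1],
  travel=[
    [0, 0, -0.4],
    [0, 0, -0.8],
    [0, 0, -1.1],
    [0, 0, -1.1],
    [0, 0, -1.1],
    [0, 0, -1.1],
    [0, 0, -1.1],
  ],
  turn=[0, 0, 0, 0, 0, 0, 0],
)

```text
clock: 11.05
eef_pos: [0.6371, -0.1563, 0.0893]
tool_rot: [-2.076, -2.358, 0.0]
wrist_force: [-3.5, 0.7, -0.8]
width: 0.0216
gripper_force: 39.7
```

Emit:
step_arm(
  fingers=[0.1, 0.1, 0.1, 0.4, 0.4, 0.4, 0.4, 0.4, 0.4, 0.4],
  travel=[
    [0, 0, 0],
    [0, 0, 0],
    [0, 0, 0],
    [0, 0, -3],
    [0, 0, -5],
    [0, -4, -7],
    [0, -8, -8],
    [0, -12, -8],
    [0, -12, -8],
    [0, -12, -8],
  ],
  turn=[0, 0, 0, 0, 0, 0, 0, 0, 0, 0],
)

```text
clock: 12.05
eef_pos: [0.5185, -0.1719, 0.1701]
tool_rot: [2.076, 2.355, 0.001]
wrist_force: [0.1, -0.9, 1.2]
width: 0.0595
gripper_force: 0.0
```

```bash
cat >> h.py <<'E'
from scipy.cluster.hierarchy import fcluster,linkage
def tubes(P,lo=.012,hi=.05):
    out=[]
    for nm,(y0,y1) in dict(L=(.245,.415),R=(-.42,-.235)).items():
        Q=P.reshape(-1,3);Q=Q[(Q[:,2]>lo)&(Q[:,2]<hi)&(Q[:,0]>.34)&(Q[:,0]<.6)&(Q[:,1]>y0)&(Q[:,1]<y1)]
        if len(Q)<30: continue
        L=fcluster(linkage(Q[:,:2],'single'),.008,'distance')
        for k in range(1,L.max()+1):
            q=Q[L==k]
            if len(q)<60: continue
            (c,sz,a)=cv2.minAreaRect(q[:,:2].astype(np.float32)); b=cv2.boxPoints((c,sz,a));e=[b[1]-b[0],b[2]-b[1]];e=max(e,key=np.linalg.norm)
            ax=np.arctan2(e[1],e[0])%np.pi
            print(nm,len(q),np.round(c,4),'size',np.round(sz,3),'axis',ax.round(3),'zmax',np.percentile(q[:,2],97).round(3)); out.append((*c,ax))
    return out
def caps(s):
    P=cloud(s);W=P.reshape(-1,3);W=W[(W[:,2]>.079)&(W[:,2]<.108)]
    for i,y in enumerate((-.126,-.042,.042,.126,0)):
        q=W[np.linalg.norm(W[:,:2]-J(0,y),axis=1)<.018]; print('cap',i,len(q),np.percentile(q[:,2],[50,80,95]).round(4) if len(q)>5 else '')
E
python3 - <<'E'
from h import *
t=snap('top','t2');s=snap('scene','s2')
tubes(cloud(t));print('scene');tubes(cloud(s));caps(t);caps(s);print(cur())
E
```

```text
L 204 [0.4166 0.3535] size [0.033 0.067] axis 2.21 zmax 0.036
L 196 [0.5428 0.3097] size [0.033 0.067] axis 1.823 zmax 0.036
R 61 [ 0.4095 -0.3076] size [0.018 0.035] axis 2.849 zmax 0.036
scene
L 211 [0.4195 0.3553] size [0.031 0.074] axis 2.163 zmax 0.035
L 244 [0.5466 0.3105] size [0.033 0.068] axis 1.788 zmax 0.035
R 177 [ 0.3955 -0.3046] size [0.038 0.069] axis 2.623 zmax 0.036
R 213 [ 0.548  -0.3365] size [0.033 0.065] axis 1.908 zmax 0.036
cap 0 45 [0.0986 0.1007 0.102 ]
cap 1 44 [0.0972 0.0992 0.1008]
cap 2 44 [0.0977 0.0997 0.1024]
cap 3 42 [0.0958 0.0972 0.0983]
cap 4 41 [0.0951 0.0977 0.101 ]
cap 0 57 [0.0974 0.1    0.1019]
cap 1 57 [0.0963 0.0983 0.0995]
cap 2 58 [0.0977 0.0991 0.1001]
cap 3 59 [0.0943 0.0966 0.0982]
cap 4 47 [0.0945 0.0975 0.0998]
[ 0.51953241 -0.1718148   0.16958533  0.12708401]
```

```bash
python3 - <<'E'
from h import *
plan([[(.545,-.3375,.10,.36)],[(.545,-.3375,.004,.36)]])
E
```

```text
travel [-16.8, 0.4, 7.0] turn -0.23 rows 4.0 2.0
--
travel [0.0, 0.0, 9.6] turn -0.0 rows 2.0 0.0
--
```

Emit:
step_arm(
  fingers=[0.4, 0.4, 0.4, 0.4, 0.4, 0.4, 0.4, 0.4],
  travel=[
    [-16.8, 0.4, 4],
    [-16.8, 0.4, 6],
    [-16.8, 0.4, 7],
    [-16.8, 0.4, 7],
    [-16.8, 0.4, 7],
    [-16.8, 0.4, 7],
    [-16.8, 0.4, 7],
    [-16.8, 0.4, 7],
  ],
  turn=[-0.23, -0.23, -0.23, -0.23, -0.23, -0.23, -0.23, -0.23],
)

```text
clock: 12.95
eef_pos: [0.5443, -0.3366, 0.1001]
tool_rot: [1.789, 2.581, 0.0]
wrist_force: [0.6, 0.7, -0.2]
width: 0.0599
gripper_force: 0.0
```

```bash
python3 - <<'E'
from h import *
print(cur());plan([[(.545,-.3375,.004,.36)]])
E
```

```text
[ 0.54428992 -0.33660777  0.10014766  0.35868638]
travel [-0.1, 0.0, 9.6] turn -0.0 rows 2.0 1.0
--
```

Emit:
step_arm(
  fingers=[0.4, 0.4, 0.4, 0.4, 0.4, -1, -1, -1, -1, -1],
  travel=[
    [-0.1, 0, 4],
    [-0.1, 0, 8],
    [-0.1, 0, 9.6],
    [-0.1, 0, 9.6],
    [-0.1, 0, 9.6],
    [-0.1, 0, 9.6],
    [-0.1, 0, 9.6],
    [-0.1, 0, 9.6],
    [-0.1, 0, 9.6],
    [-0.1, 0, 9.6],
  ],
  turn=[0, 0, 0, 0, 0, 0, 0, 0, 0, 0],
  force=40,
)

```text
clock: 13.95
eef_pos: [0.5449, -0.3393, 0.0054]
tool_rot: [1.79, 2.578, -0.0]
wrist_force: [-0.2, 1.2, 6.8]
width: 0.0312
gripper_force: 39.2
```

Emit:
step_arm(
  fingers=[-1, -1, -1, -1, -1, -1, -1],
  travel=[
    [0, 0, -2],
    [0, 0, -5],
    [0, 0, -9],
    [0, 0, -11],
    [0, 0, -11],
    [0, 0, -11],
    [0, 0, -11],
  ],
  turn=[0, 0, 0, 0, 0, 0, 0],
)

```text
clock: 14.65
eef_pos: [0.543, -0.338, 0.1115]
tool_rot: [-1.79, -2.578, -0.0]
wrist_force: [0.5, 0.6, -1.9]
width: 0.0319
gripper_force: 40.1
```

```bash
python3 - <<'E'
from h import *
print(cur());t=snap('top','t3');s=snap('scene','s3')
for S in(t,s):
    P=cloud(S).reshape(-1,3);img=S['pixels'].reshape(-1,3).astype(int)
    m=(np.linalg.norm(P[:,:2]-cur()[:2],axis=1)<.06)&(P[:,2]>.09)&(P[:,2]<.15)&(img.sum(1)>250)
    q=P[m];print(len(q));
    if len(q)>20:
        r=cv2.minAreaRect(q[:,:2].astype(np.float32));print(r,np.percentile(q[:,2],[3,97]))
plan([[(*J(-.075,-.126),.13,TH)],[(*J(-.075,-.126),.04,TH)]])
b=cv2.imread('pics/s3.png');u,v=proj(s,cur()[:3]).astype(int);print(u,v)
cv2.imwrite('pics/s3c.png',np.clip(cv2.resize(b[v-50:v+50,u-60:u+60],None,fx=4,fy=4,interpolation=2)*1.7,0,255).astype(np.uint8))
E
```

```text
[ 0.54296978 -0.33798167  0.11147272  0.35700242]
37
((0.5398615598678589, -0.3144250512123108), (0.01565369963645935, 0.03184431046247482), 52.391597747802734) [0.13298125 0.1423559 ]
56
((0.5462070107460022, -0.3360852599143982), (0.02347535640001297, 0.06431963294744492), 14.518145561218262) [0.12747481 0.14073626]
travel [15.4, 7.7, -1.9] turn 0.23 rows 4.0 2.0
--
travel [0.0, 0.0, 9.0] turn -0.0 rows 2.0 0.0
--
130 158
```

View pics/s3c.png

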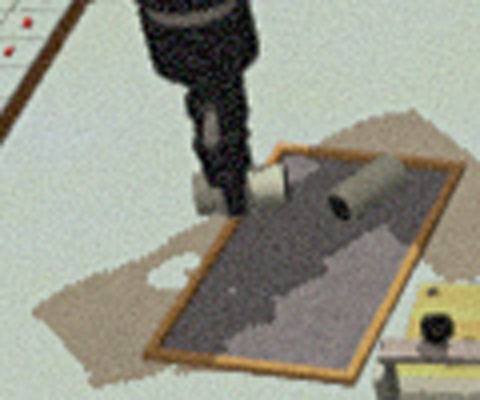

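Emit:
step_arm(
  fingers=[-1, -1, -1, -1, -1, -1, -1, -1],
  travel=[
    [15.4, 7.7, -1.9],
    [15.4, 7.7, -1.9],
    [15.4, 7.7, -1.9],
    [15.4, 7.7, -1.9],
    [15.4, 7.7, -1.9],
    [15.4, 7.7, -1.9],
    [15.4, 7.7, -1.9],
    [15.4, 7.7, -1.9],
  ],
  turn=[0.23, 0.23, 0.23, 0.23, 0.23, 0.23, 0.23, 0.23],
)

```text
clock: 15.55
eef_pos: [0.5618, -0.1686, 0.1316]
tool_rot: [-2.077, -2.356, 0.0]
wrist_force: [0.2, -0.1, -1.6]
width: 0.0316
gripper_force: 40.1
```

```bash
python3 - <<'E'
from h import *
print(cur(),bot.read_state()['width']);plan([[(*J(-.075,-.126),.035,TH)]])
E
```

```text
[ 0.56183078 -0.16864229  0.13162948  0.12536718] 0.031564707567614946
travel [0.1, 0.0, 9.7] turn -0.0 rows 2.0 1.0
--
```

Emit:
step_arm(
  fingers=[-1, -1, -1, -1, -1, -1, 0.4, 0.4, 0.4, 0.4],
  travel=[
    [0.1, 0, 4],
    [0.1, 0, 7.5],
    [0.1, 0, 9],
    [0.1, 0, 9.7],
    [0.1, 0, 9.7],
    [0.1, 0, 9.7],
    [0.1, 0, 9.7],
    [0.1, 0, 9.7],
    [0.1, 0, 9.7],
    [0.1, 0, 9.7],
  ],
  turn=[0, 0, 0, 0, 0, 0, 0, 0, 0, 0],
)

```text
clock: 16.55
eef_pos: [0.5621, -0.1665, 0.0352]
tool_rot: [2.076, 2.358, 0.0]
wrist_force: [0.1, 0.3, -0.6]
width: 0.0597
gripper_force: 0.0
```

Emit:
step_arm(
  fingers=[0.4, 0.4, 0.4, 0.0, 0.0, 0.0, 0.0, 0.0, 0.0, 0.0],
  travel=[
    [0, 0, -2],
    [0, 0, -5],
    [0, 0, -8],
    [0, 0, -8],
    [0, -4, -8],
    [0, -4, -8],
    [0, -4, -8],
    [0, -4, -8],
    [0, -4, -8],
    [0, -4, -8],
  ],
  turn=[0, 0, 0, 0, 0.2, 0.4, 0.6, 0.8, 1.0, 1.2],
)

```text
clock: 17.55
eef_pos: [0.522, -0.1713, 0.1145]
tool_rot: [-2.898, -1.211, 0.001]
wrist_force: [-0.6, -0.6, -0.4]
width: 0.0428
gripper_force: 0.0
```

```bash
python3 - <<'E'
from h import *
t=snap('top','t4');P=cloud(t);Q=P.reshape(-1,3);j=(Q[:,:2]-O)@np.c_[XJ,YJ]
m=(j[:,0]<-.02)&(j[:,0]>-.13)&(abs(j[:,1])<.18)&(Q[:,2]>.042)&(Q[:,2]<.07)
q=j[m];print(m.sum(), cv2.minAreaRect(q.astype(np.float32)) if m.sum()>5 else '')
print(cur())
plan([[(*J(-.118,-.126),.12,TH-np.pi/2)]])
b=cv2.imread('pics/t4.png')[150:250,225:375];cv2.imwrite('pics/t4c.png',np.clip(cv2.resize(b,None,fx=4,fy=4,interpolation=2)*1.7,0,255).astype(np.uint8))
E
```

```text
115 ((-0.07610548287630081, -0.11113696545362473), (0.03882576897740364, 0.03268181532621384), 88.30966186523438)
[ 0.52201075 -0.17133268  0.11448898 -0.78670885]
travel [-0.3, -0.1, -0.6] turn 0.65 rows 1.0 5.0
--
```

View pics/t4c.png

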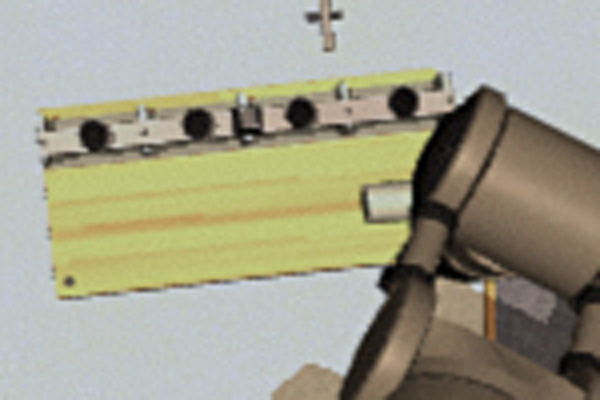

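Emit:
step_arm(
  fingers=[0, 0, 0, 0, 0, 0, 0],
  travel=[
    [-0.3, -0.1, -0.6],
    [-0.3, -0.1, -0.6],
    [-0.3, -0.1, -0.6],
    [-0.3, -0.1, -0.6],
    [-0.3, -0.1, -0.6],
    [-0.3, -0.1, -0.6],
    [-0.3, -0.1, -0.6],
  ],
  turn=[0.65, 0.65, 0.65, 0.65, 0.65, 0.65, 0.65],
)

```text
clock: 18.3
eef_pos: [0.5194, -0.1729, 0.1208]
tool_rot: [-3.132, -0.237, 0.001]
wrist_force: [0.2, 0.5, -0.6]
width: 0.0431
gripper_force: 0.0
```

```bash
python3 - <<'E'
from h import *
print(cur());plan([[(*J(-.118,-.126),.036,TH-np.pi/2),(*J(-.036,-.126),.036,TH-np.pi/2)]])
E
```

```text
[ 0.51935496 -0.17285628  0.12079003 -1.41983102]
travel [-0.0, -0.0, 8.5] turn 0.02 rows 2.0 1.0
travel [8.2, 0.2, 8.5] turn 0.02 rows 3.0 1.0
--
```

Emit:
step_arm(
  fingers=[0, 0, 0, 0, 0, 0, 0, 0, 0, 0],
  travel=[
    [0, 0, 4],
    [0, 0, 7],
    [0, 0, 8.5],
    [0, 0, 8.5],
    [0, 0, 8.5],
    [0.7, 0, 8.5],
    [1.4, 0, 8.5],
    [2.1, 0, 8.5],
    [2.8, 0, 8.5],
    [3.4, 0, 8.5],
  ],
  turn=[0.02, 0.02, 0.02, 0.02, 0.02, 0.02, 0.02, 0.02, 0.02, 0.02],
)

```text
clock: 19.3
eef_pos: [0.5541, -0.1678, 0.0364]
tool_rot: [3.135, 0.201, 0.001]
wrist_force: [0.7, 0.8, 0.8]
width: 0.0428
gripper_force: 0.0
```

Emit:
step_arm(
  fingers=[0, 0, 0, 0, 0, 0, 0, 0, 0, 0],
  travel=[
    [0.7, 0, 0],
    [1.4, 0, 0],
    [2.1, 0, 0],
    [2.8, 0, 0],
    [3.5, 0, 0],
    [4.2, 0, 0],
    [4.9, 0, 0],
    [4.9, 0, 0],
    [4.9, 0, 0],
    [4.9, 0, 0],
  ],
  turn=[0, 0, 0, 0, 0, 0, 0, 0, 0, 0],
)

```text
clock: 20.3
eef_pos: [0.6014, -0.1617, 0.0361]
tool_rot: [-3.135, -0.2, 0.001]
wrist_force: [-0.4, -0.5, 0.2]
width: 0.0422
gripper_force: 0.0
```

Emit:
step_arm(
  fingers=[0, 0, 0, -1, -1, -1, -1, -1],
  travel=[
    [-2, 0, 0],
    [-4, 0, 0],
    [-4, 0, -4],
    [-4, 0, -8],
    [-4, 0, -9],
    [-4, 0, -9],
    [-4, 0, -9],
    [-4, 0, -9],
  ],
  turn=[0, 0, 0, 0, 0, 0, 0, 0],
)

```text
clock: 21.1
eef_pos: [0.5611, -0.1664, 0.1243]
tool_rot: [-3.134, -0.2, 0.005]
wrist_force: [-0.3, 0.1, -0.4]
width: -0.0001
gripper_force: 0.0
```

```bash
python3 - <<'E'
from h import *
print(cur());s=snap('scene','s5');t=snap('top','t5');plan([[(*J(0,-.126),.115,TH-np.pi/2)]])
a=cv2.imread('pics/s5.png')[160:235,150:300];b=cv2.imread('pics/t5.png')[155:230,225:375]
cv2.imwrite('pics/5c.png',np.clip(cv2.resize(np.vstack([a,b]),None,fx=4,fy=4,interpolation=2)*1.7,0,255).astype(np.uint8))
E
```

```text
[ 0.56106092 -0.16636489  0.12432523 -1.44300629]
travel [7.6, 0.1, 1.0] turn -0.0 rows 2.0 1.0
--
```

View pics/5c.png

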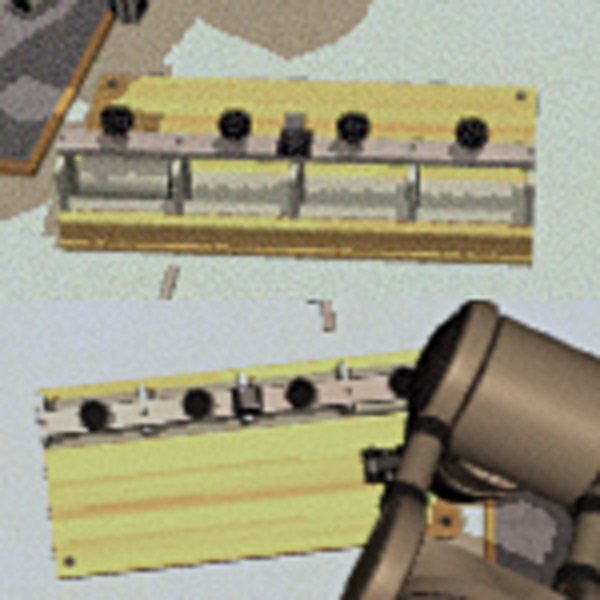

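The tube lies square in bay 0, at crop (120,180), between its partitions, so I press clamp 0.

Emit:
step_arm(
  fingers=[-1, -1, -1, -1, -1, -1, -1, -1, -1, -1],
  travel=[
    [4, 0.1, 1],
    [7.6, 0.1, 1],
    [7.6, 0.1, 1],
    [7.6, 0.1, 1],
    [7.6, 0.1, 2],
    [7.6, 0.1, 2.8],
    [7.6, 0.1, 3.3],
    [7.6, 0.1, 3.7],
    [7.6, 0.1, 3.9],
    [7.6, 0.1, 3.9],
  ],
  turn=[0, 0, 0, 0, 0, 0, 0, 0, 0, 0],
)

```text
clock: 22.2
eef_pos: [0.6374, -0.1582, 0.0869]
tool_rot: [-3.135, -0.2, 0.0]
wrist_force: [0.1, -0.5, -0.1]
width: 0.0
gripper_force: 0.0
```

Emit:
step_arm(
  fingers=[-1, -1, -1, -1, -1, -1],
  travel=[
    [0, 0, 0.1],
    [0, 0, 0.15],
    [0, 0, 0.2],
    [0, 0, 0.2],
    [0, 0, 0.2],
    [0, 0, 0.2],
  ],
  turn=[0, 0, 0, 0, 0, 0],
)

```text
clock: 22.8
eef_pos: [0.6379, -0.1582, 0.0858]
tool_rot: [3.135, 0.201, 0.001]
wrist_force: [-0.8, 0.1, 4.6]
width: 0.0001
gripper_force: 2.5
```

Emit:
step_arm(
  fingers=[-1, -1, -1, -1, -1, -1],
  travel=[
    [0, 0, 0.05],
    [0, 0, 0.1],
    [0, 0, 0.15],
    [0, 0, 0.2],
    [0, 0, 0.2],
    [0, 0, 0.2],
  ],
  turn=[0, 0, 0, 0, 0, 0],
)

```text
clock: 23.4
eef_pos: [0.6379, -0.1582, 0.0856]
tool_rot: [3.134, 0.201, 0.003]
wrist_force: [-6.5, 1.0, 14.8]
width: -0.0002
gripper_force: 7.5
```

Emit:
step_arm(
  fingers=[-1, -1, -1, 0.4, 0.4, 0.4, 0.4, 0.4, 0.4, 0.4],
  travel=[
    [0, 0, -2],
    [0, 0, -5],
    [0, 0, -9],
    [-2, -5, -9],
    [-4, -10, -9],
    [-6, -15, -9],
    [-8, -20, -9],
    [-10, -24, -9],
    [-10, -24, -9],
    [-10, -24, -9],
  ],
  turn=[0, 0, 0, -0.15, -0.3, -0.45, -0.6, -0.6, -0.6, -0.6],
)

```text
clock: 24.4
eef_pos: [0.5073, 0.0686, 0.1735]
tool_rot: [2.934, 1.122, 0.001]
wrist_force: [-0.2, -0.8, -0.3]
width: 0.0596
gripper_force: 0.0
```

```bash
python3 - <<'E'
from h import *
t=snap('top','t6');s=snap('scene','s6')
tubes(cloud(t));print('scene');tubes(cloud(s));caps(s);print(cur())
x,y,a=.394,-.306,2.74
plan([[(x,y,.10,a-np.pi/2)]])
E
```

```text
L 194 [0.543 0.309] size [0.033 0.066] axis 1.836 zmax 0.036
L 202 [0.4011 0.2887] size [0.066 0.032] axis 1.48 zmax 0.036
R 205 [ 0.392  -0.3075] size [0.032 0.066] axis 2.726 zmax 0.037
scene
L 199 [0.4065 0.2886] size [0.066 0.031] axis 1.533 zmax 0.035
L 245 [0.5458 0.31  ] size [0.035 0.067] axis 1.805 zmax 0.035
R 177 [ 0.395  -0.3072] size [0.037 0.07 ] axis 2.761 zmax 0.036
cap 0 52 [0.0856 0.0873 0.0896]
cap 1 58 [0.0963 0.0983 0.1002]
cap 2 59 [0.0977 0.0997 0.1013]
cap 3 57 [0.0945 0.0964 0.0982]
cap 4 52 [0.095  0.098  0.0999]
[ 0.5087625   0.06660991  0.17335081 -0.84304372]
travel [-33.4, 20.2, 7.3] turn 1.13 rows 8.0 8.0
--
```

Emit:
step_arm(
  fingers=[0.4, 0.4, 0.4, 0.4, 0.4, 0.4, 0.4, 0.4, 0.4, 0.4],
  travel=[
    [-17, 10, 0],
    [-17, 10, 0],
    [-17, 10, 0],
    [-17, 10, 0],
    [-25, 15, 2],
    [-33.4, 20.2, 4],
    [-33.4, 20.2, 7],
    [-33.4, 20.2, 7.3],
    [-33.4, 20.2, 7.3],
    [-33.4, 20.2, 7.3],
  ],
  turn=[-2, -2, -2, -2, -2, -2, -2, -2, -2, -2],
)

```text
clock: 25.5
eef_pos: [0.3904, -0.3113, 0.0978]
tool_rot: [-1.604, -2.699, 0.001]
wrist_force: [-0.1, 1.1, 0.5]
width: 0.0594
gripper_force: 0.0
```

```bash
python3 - <<'E'
from h import *
print(cur());plan([[(.3935,-.307,.1,1.164)]])
E
```

```text
[ 0.39043656 -0.31126654  0.09781475  0.49832553]
travel [0.2, 0.5, -0.2] turn -0.67 rows 1.0 5.0
--
```

Emit:
step_arm(
  fingers=[0.4, 0.4, 0.4, 0.4, 0.4, 0.4, 0.4],
  travel=[
    [0.2, 0.5, 0],
    [0.2, 0.5, 0],
    [0.2, 0.5, 0],
    [0.2, 0.5, 0],
    [0.2, 0.5, 2],
    [0.2, 0.5, 2],
    [0.2, 0.5, 2],
  ],
  turn=[-0.67, -0.67, -0.67, -0.67, -0.67, -0.67, -0.67],
)

```text
clock: 26.2
eef_pos: [0.3958, -0.3028, 0.0799]
tool_rot: [-0.633, -3.076, -0.001]
wrist_force: [-0.5, -0.5, -0.3]
width: 0.0598
gripper_force: 0.0
```

```bash
python3 - <<'E'
from h import *
print(cur());plan([[(.3935,-.307,.005,1.164)],[(.3935,-.307,.13,1.164)],[(*J(-.075,-.042),.13,TH)],[(*J(-.075,-.042),.035,TH)]])
E
```

```text
[ 0.39583659 -0.3027749   0.07987239  1.16520964]
travel [0.0, -0.5, 7.5] turn 0.0 rows 2.0 1.0
--
travel [0.0, 0.0, -12.5] turn -0.0 rows 3.0 0.0
--
travel [-5.6, 26.7, -0.0] turn 1.03 rows 6.0 7.0
--
travel [0.0, 0.0, 9.5] turn -0.0 rows 2.0 0.0
--
```

Emit:
step_arm(
  fingers=[0.4, 0.4, 0.4, 0.4, 0.4, -1, -1, -1, -1, -1],
  travel=[
    [0, -0.5, 3],
    [0, -0.5, 6],
    [0, -0.5, 7.5],
    [0, -0.5, 7.5],
    [0, -0.5, 7.5],
    [0, -0.5, 7.5],
    [0, -0.5, 7.5],
    [0, -0.5, 7.5],
    [0, -0.5, 7.5],
    [0, -0.5, 7.5],
  ],
  turn=[0, 0, 0, 0, 0, 0, 0, 0, 0, 0],
)

```text
clock: 27.2
eef_pos: [0.395, -0.307, 0.0065]
tool_rot: [0.626, 3.076, -0.003]
wrist_force: [-1.4, -0.2, 6.4]
width: 0.0317
gripper_force: 39.3
```

Emit:
step_arm(
  fingers=[-1, -1, -1, -1, -1, -1, -1],
  travel=[
    [0, 0, -2],
    [0, 0, -5],
    [0, 0, -9],
    [0, 0, -12.5],
    [0, 0, -12.5],
    [0, 0, -12.5],
    [0, 0, -12.5],
  ],
  turn=[0, 0, 0, 0, 0, 0, 0],
)

```text
clock: 27.9
eef_pos: [0.3937, -0.3056, 0.1292]
tool_rot: [-0.627, -3.077, -0.002]
wrist_force: [0.5, 0.5, -0.3]
width: 0.0319
gripper_force: 40.3
```

Emit:
step_arm(
  fingers=[-1, -1, -1, -1, -1, -1, -1, -1, -1, -1],
  travel=[
    [-5.6, 26.7, 0],
    [-5.6, 26.7, 0],
    [-5.6, 26.7, 0],
    [-5.6, 26.7, 0],
    [-5.6, 26.7, 0],
    [-5.6, 26.7, 0],
    [-5.6, 26.7, 0],
    [-5.6, 26.7, 0],
    [-5.6, 26.7, 0],
    [-5.6, 26.7, 0],
  ],
  turn=[1.03, 1.03, 1.03, 1.03, 1.03, 1.03, 1.03, 1.03, 1.03, 1.03],
)

```text
clock: 28.9
eef_pos: [0.5496, -0.0824, 0.1289]
tool_rot: [-2.058, -2.371, 0.002]
wrist_force: [0.1, 0.5, -1.2]
width: 0.0312
gripper_force: 40.4
```

```bash
cat >> h.py <<'E'
def held(S,c,zlo=.005,zhi=.033):
    P=cloud(S).reshape(-1,3);img=S['pixels'].reshape(-1,3).astype(int)
    m=(np.linalg.norm(P[:,:2]-c[:2],axis=1)<.05)&(P[:,2]>c[2]-.01)&(P[:,2]<c[2]+.04)&(img.sum(1)>200)
    q=P[m];j=(q[:,:2]-O)@np.c_[XJ,YJ]
    if len(q)>10: print('held',len(q),'jig x',np.percentile(j[:,0],[2,98]).round(4),'jig y',np.percentile(j[:,1],[1,99]).round(4),'z',np.percentile(q[:,2],[2,98]).round(4))
def ledge(S):
    Q=cloud(S).reshape(-1,3);j=(Q[:,:2]-O)@np.c_[XJ,YJ]
    m=(j[:,0]<-.02)&(j[:,0]>-.13)&(abs(j[:,1])<.18)&(Q[:,2]>.042)&(Q[:,2]<.07)&(S['pixels'].reshape(-1,3).astype(int).sum(1)>150)
    if m.sum()>10: q=j[m];print('ledge tube',m.sum(),'x',np.percentile(q[:,0],[2,98]).round(4),'y',np.percentile(q[:,1],[1,99]).round(4))
E
python3 - <<'E'
from h import *
c=cur();print(c);s=snap('scene','s7');held(s,c);plan([[(*J(-.075,-.042),.035,TH)]])
E
```

```text
[ 0.54956208 -0.0823973   0.12894261  0.14109002]
held 93 jig x [-0.0877 -0.0589] jig y [-0.0716 -0.0072] z [0.1406 0.1576]
travel [-0.1, 0.1, 9.4] turn 0.01 rows 2.0 1.0
--
```

Emit:
step_arm(
  fingers=[-1, -1, -1, -1, -1, -1, 0.4, 0.4, 0.4, 0.4],
  travel=[
    [-0.3, 0.1, 4],
    [-0.3, 0.1, 7.5],
    [-0.3, 0.1, 9],
    [-0.3, 0.1, 9.4],
    [-0.3, 0.1, 9.4],
    [-0.3, 0.1, 9.4],
    [-0.3, 0.1, 9.4],
    [-0.3, 0.1, 9.4],
    [-0.3, 0.1, 9.4],
    [-0.3, 0.1, 9.4],
  ],
  turn=[0.01, 0.01, 0.01, 0.01, 0.01, 0.01, 0.01, 0.01, 0.01, 0.01],
)

```text
clock: 29.95
eef_pos: [0.5518, -0.0853, 0.0363]
tool_rot: [2.073, 2.36, 0.0]
wrist_force: [0.1, 0.5, 0.7]
width: 0.0597
gripper_force: 0.0
```

Emit:
step_arm(
  fingers=[0.4, 0.4, 0.4, 0.0, 0.0, 0.0, 0.0, 0.0, 0.0, 0.0],
  travel=[
    [0, 0, -2],
    [0, 0, -5],
    [0, 0, -8],
    [0, 0, -8],
    [0, -4, -8],
    [0, -4.3, -8],
    [0, -4.3, -8],
    [0, -4.3, -8],
    [0, -4.3, -8],
    [0, -4.3, -8],
  ],
  turn=[0, 0, 0, 0, 0.2, 0.4, 0.6, 0.8, 1.0, 1.2],
)

```text
clock: 30.95
eef_pos: [0.5086, -0.0907, 0.1155]
tool_rot: [-2.897, -1.214, 0.001]
wrist_force: [-0.7, 0.9, -0.3]
width: 0.0428
gripper_force: 0.0
```

Emit:
step_arm(
  fingers=[0, 0, 0, 0, 0, 0],
  travel=[
    [0, 0, 0],
    [0, 0, 0],
    [0, 0, 0],
    [0, 0, 0],
    [0, 0, 0],
    [0, 0, 0],
  ],
  turn=[0.4, 0.4, 0.4, 0.4, 0.4, 0.4],
)

```text
clock: 31.55
eef_pos: [0.5089, -0.0908, 0.1159]
tool_rot: [-3.078, -0.627, 0.0]
wrist_force: [-0.1, 0.2, 0.5]
width: 0.0424
gripper_force: 0.0
```

```bash
python3 - <<'E'
from h import *
ledge(snap('top','t8'));ledge(snap('scene','s8'))
print(cur());plan([[(*J(-.118,-.042),.036,TH-np.pi/2),(*J(-.036,-.042),.036,TH-np.pi/2)]])
E
```

```text
ledge tube 197 x [-0.0871 -0.0565] y [-0.0764 -0.0105]
[ 0.50894737 -0.09076998  0.11607096 -1.169752  ]
travel [0.0, -0.1, 8.0] turn 0.27 rows 2.0 2.0
travel [7.9, 2.1, 8.0] turn 0.27 rows 3.0 2.0
--
```

Emit:
step_arm(
  fingers=[0, 0, 0, 0, 0, 0],
  travel=[
    [0, -0.1, 3],
    [0, -0.1, 6],
    [0, -0.1, 8],
    [0, -0.1, 8],
    [0, -0.1, 8],
    [0, -0.1, 8],
  ],
  turn=[0.27, 0.27, 0.27, 0.27, 0.27, 0.27],
)

```text
clock: 32.25
eef_pos: [0.5095, -0.0902, 0.0374]
tool_rot: [3.134, 0.205, 0.003]
wrist_force: [0.4, -0.4, 1.6]
width: 0.0428
gripper_force: 0.0
```

Emit:
step_arm(
  fingers=[0, 0, 0, 0, 0, 0, 0, 0, 0, 0],
  travel=[
    [0.8, 0, 0],
    [1.6, 0, 0],
    [2.3, 0, 0],
    [3, 0, 0],
    [3.7, 0, 0],
    [4.4, 0, 0],
    [5.1, 0, 0],
    [5.8, 0, 0],
    [6.5, 0, 0],
    [7.2, 0, 0],
  ],
  turn=[0, 0, 0, 0, 0, 0, 0, 0, 0, 0],
)

```text
clock: 33.25
eef_pos: [0.5806, -0.0805, 0.0362]
tool_rot: [-3.135, -0.204, -0.0]
wrist_force: [-0.6, 0.6, 0.2]
width: 0.043
gripper_force: 0.1
```

Emit:
step_arm(
  fingers=[0, 0, 0, 0, 0, 0, 0, -1, -1, -1],
  travel=[
    [0.5, 0, 0],
    [1, 0, 0],
    [1, 0, 0],
    [1, 0, 0],
    [-1, 0, 0],
    [-3, 0, 0],
    [-3, 0, -4],
    [-3, 0, -8.5],
    [-3, 0, -8.5],
    [-3, 0, -8.5],
  ],
  turn=[0, 0, 0, 0, 0, 0, 0, 0, 0, 0],
)

```text
clock: 34.25
eef_pos: [0.5505, -0.0846, 0.1223]
tool_rot: [3.134, 0.203, 0.004]
wrist_force: [0.7, -0.4, -1.0]
width: 0.0005
gripper_force: 0.0
```

```bash
cat >> h.py <<'E'
def vee(S,y0):
    Q=cloud(S).reshape(-1,3);j=(Q[:,:2]-O)@np.c_[XJ,YJ]
    m=(j[:,0]>-.02)&(j[:,0]<.022)&(abs(j[:,1]-y0)<.04)&(Q[:,2]>.038)&(Q[:,2]<.058)
    print('vee',y0,m.sum(),'x',np.percentile(j[m,0],[2,50,98]).round(4),'y',np.percentile(j[m,1],[2,50,98]).round(4),'z98',np.percentile(Q[m,2],98).round(4)) if m.sum()>5 else print('vee none')
E
python3 - <<'E'
from h import *
s=snap('scene','s9')
for y in(-.126,-.042,.042): vee(s,y)
ledge(s)
print(cur());plan([[(*J(0,-.042),.115,TH-np.pi/2)]])
E
```

```text
vee -0.126 217 x [-0.005   0.0106  0.0183] y [-0.1657 -0.1263 -0.0931] z98 0.0571
vee -0.042 221 x [-0.0047  0.0107  0.0196] y [-0.0816 -0.0431 -0.0104] z98 0.056
vee 0.042 6 x [-0.0012  0.0018  0.0088] y [0.0022 0.0027 0.0031] z98 0.0565
[ 0.54971953 -0.08435071  0.12090761 -1.44111722]
travel [7.6, -0.0, 0.6] turn -0.0 rows 2.0 1.0
--
```

Emit:
step_arm(
  fingers=[-1, -1, -1, -1, -1, -1, -1, -1, -1, -1],
  travel=[
    [4, 0, 0.5],
    [7.6, 0, 0.5],
    [7.6, 0, 0.5],
    [7.6, 0, 1],
    [7.6, 0, 1.8],
    [7.6, 0, 2.4],
    [7.6, 0, 2.9],
    [7.6, 0, 3.2],
    [7.6, 0, 3.4],
    [7.6, 0, 3.5],
  ],
  turn=[0, 0, 0, 0, 0, 0, 0, 0, 0, 0],
)

```text
clock: 35.3
eef_pos: [0.6255, -0.0747, 0.0863]
tool_rot: [3.135, 0.204, -0.0]
wrist_force: [-2.5, 0.1, 4.3]
width: 0.0002
gripper_force: 1.9
```

Emit:
step_arm(
  fingers=[-1, -1, -1, -1, -1],
  travel=[
    [0, 0, 0.1],
    [0, 0, 0.2],
    [0, 0, 0.2],
    [0, 0, 0.2],
    [0, 0, 0.2],
  ],
  turn=[0, 0, 0, 0, 0],
)

```text
clock: 35.8
eef_pos: [0.6256, -0.0747, 0.0857]
tool_rot: [3.135, 0.204, 0.001]
wrist_force: [-6.3, 0.0, 11.3]
width: -0.0001
gripper_force: 5.6
```

Emit:
step_arm(
  fingers=[-1, -1, -1, 0.4, 0.4, 0.4, 0.4],
  travel=[
    [0, 0, -2],
    [0, 0, -5],
    [0, 0, -8],
    [0, 0, -8],
    [-5, 0, -8],
    [-8, 0, -8],
    [-8, 0, -8],
  ],
  turn=[0, 0, 0, 0, -0.2, -0.4, -0.4],
)

```text
clock: 36.5
eef_pos: [0.5428, -0.0849, 0.1632]
tool_rot: [-3.029, -0.829, 0.004]
wrist_force: [0.2, -0.0, -0.3]
width: 0.0583
gripper_force: 0.0
```

```bash
python3 - <<'E'
from h import *
t=snap('top','t10');s=snap('scene','s10')
tubes(cloud(t));print('scene');tubes(cloud(s));print(cur())
plan([[(.404,.2887,.10,-.07)]])
E
```

```text
L 192 [0.5429 0.309 ] size [0.033 0.066] axis 1.823 zmax 0.037
L 201 [0.401  0.2885] size [0.066 0.032] axis 1.471 zmax 0.036
scene
L 245 [0.5468 0.3101] size [0.035 0.067] axis 1.739 zmax 0.035
L 200 [0.4057 0.2891] size [0.066 0.034] axis 1.441 zmax 0.035
[ 0.5460141  -0.08514018  0.1639034  -1.04084885]
travel [6.6, -39.4, 6.4] turn -0.97 rows 9.0 7.0
--
```

Emit:
step_arm(
  fingers=[0.4, 0.4, 0.4, 0.4, 0.4, 0.4, 0.4, 0.4, 0.4, 0.4],
  travel=[
    [3.3, -20, 0],
    [3.3, -20, 0],
    [3.3, -20, 0],
    [3.3, -20, 0],
    [6.6, -39.4, 1],
    [6.6, -39.4, 4],
    [6.6, -39.4, 6.4],
    [6.6, -39.4, 6.4],
    [6.6, -39.4, 6.4],
    [6.6, -39.4, 6.4],
  ],
  turn=[-0.94, -0.94, -0.94, -0.94, -0.94, -0.94, -0.94, -0.94, -0.94, -0.94],
)

```text
clock: 37.6
eef_pos: [0.4033, 0.2899, 0.0989]
tool_rot: [-2.329, -2.108, 0.002]
wrist_force: [0.1, 0.2, -0.1]
width: 0.0597
gripper_force: 0.0
```

Emit:
step_arm(
  fingers=[0.4, 0.4, 0.4],
  travel=[
    [0, 0, 0],
    [0, 0, 0],
    [0, 0, 0],
  ],
  turn=[0, 0, 0],
)

```text
clock: 37.9
eef_pos: [0.4053, 0.2875, 0.1009]
tool_rot: [2.333, 2.103, 0.002]
wrist_force: [-0.1, 0.4, 0.1]
width: 0.0596
gripper_force: 0.0
```

```bash
python3 - <<'E'
from h import *
print(cur())
plan([[(.4035,.2887,.004,-.096)],[(.4035,.2887,.13,-.096)],[(*J(-.075,.042),.13,TH)]])
E
```

```text
[ 0.40529451  0.28749895  0.10087692 -0.10352649]
travel [0.1, -0.2, 9.7] turn -0.01 rows 2.0 1.0
--
travel [0.0, 0.0, -12.6] turn -0.0 rows 3.0 0.0
--
travel [-27.5, 16.4, -0.0] turn -0.23 rows 7.0 2.0
--
```

Emit:
step_arm(
  fingers=[0.4, 0.4, 0.4, 0.4, 0.4, -1, -1, -1, -1, -1],
  travel=[
    [0.1, -0.2, 4],
    [0.1, -0.2, 8],
    [0.1, -0.2, 9.7],
    [0.1, -0.2, 9.7],
    [0.1, -0.2, 9.7],
    [0.1, -0.2, 9.7],
    [0.1, -0.2, 9.7],
    [0.1, -0.2, 9.7],
    [0.1, -0.2, 9.7],
    [0.1, -0.2, 9.7],
  ],
  turn=[0, 0, 0, 0, 0, 0, 0, 0, 0, 0],
)

```text
clock: 38.9
eef_pos: [0.4032, 0.2899, 0.0047]
tool_rot: [2.33, 2.106, 0.004]
wrist_force: [-0.3, -1.1, 4.9]
width: 0.0314
gripper_force: 39.2
```

Emit:
step_arm(
  fingers=[-1, -1, -1, -1, -1, -1, -1],
  travel=[
    [0, 0, -2],
    [0, 0, -5],
    [0, 0, -9],
    [0, 0, -12.6],
    [0, 0, -12.6],
    [0, 0, -12.6],
    [0, 0, -12.6],
  ],
  turn=[0, 0, 0, 0, 0, 0, 0],
)

```text
clock: 39.6
eef_pos: [0.4015, 0.2892, 0.1284]
tool_rot: [-2.33, -2.106, 0.002]
wrist_force: [-0.3, -0.2, -1.1]
width: 0.0319
gripper_force: 40.1
```

Emit:
step_arm(
  fingers=[-1, -1, -1, -1, -1, -1, -1, -1, -1, -1],
  travel=[
    [-27.5, 16.4, 0],
    [-27.5, 16.4, 0],
    [-27.5, 16.4, 0],
    [-27.5, 16.4, 0],
    [-27.5, 16.4, 0],
    [-27.5, 16.4, 0],
    [-27.5, 16.4, 0],
    [-27.5, 16.4, 0],
    [-27.5, 16.4, 0],
    [-27.5, 16.4, 0],
  ],
  turn=[-0.23, -0.23, -0.23, -0.23, -0.23, -0.23, -0.23, -0.23, -0.23, -0.23],
)

```text
clock: 40.6
eef_pos: [0.5367, 0.0005, 0.1283]
tool_rot: [-2.071, -2.359, 0.002]
wrist_force: [0.7, 0.3, -0.4]
width: 0.0318
gripper_force: 40.1
```

```bash
python3 - <<'E'
from h import *
c=cur();print(c,bot.read_state()['width']);s=snap('scene','s11');held(s,c);plan([[(*J(-.075,.042),.035,TH)]])
E
```

```text
[5.36661477e-01 5.13054865e-04 1.28260570e-01 1.29867960e-01] 0.03183250314221532
held 100 jig x [-0.0839 -0.0619] jig y [0.0114 0.0754] z [0.127 0.159]
travel [-0.2, 0.3, 9.4] turn 0.0 rows 2.0 1.0
--
```

Emit:
step_arm(
  fingers=[-1, -1, -1, -1, -1, -1, 0.4, 0.4, 0.4, 0.4],
  travel=[
    [-0.2, 0.3, 4],
    [-0.2, 0.3, 7.5],
    [-0.2, 0.3, 9],
    [-0.2, 0.3, 9.4],
    [-0.2, 0.3, 9.4],
    [-0.2, 0.3, 9.4],
    [-0.2, 0.3, 9.4],
    [-0.2, 0.3, 9.4],
    [-0.2, 0.3, 9.4],
    [-0.2, 0.3, 9.4],
  ],
  turn=[0, 0, 0, 0, 0, 0, 0, 0, 0, 0],
)

```text
clock: 41.65
eef_pos: [0.541, -0.0021, 0.0353]
tool_rot: [2.074, 2.36, 0.0]
wrist_force: [-0.4, 0.5, -0.6]
width: 0.0597
gripper_force: 0.0
```

Emit:
step_arm(
  fingers=[0.4, 0.4, 0.4, 0.0, 0.0, 0.0, 0.0, 0.0, 0.0, 0.0],
  travel=[
    [0, 0, -2],
    [0, 0, -5],
    [0, 0, -8],
    [0, 0, -8],
    [0, -4, -8],
    [0, -4.3, -8],
    [0, -4.3, -8],
    [0, -4.3, -8],
    [0, -4.3, -8],
    [0, -4.3, -8],
  ],
  turn=[0, 0, 0, 0, 0.2, 0.4, 0.6, 0.8, 1.0, 1.2],
)

```text
clock: 42.65
eef_pos: [0.4979, -0.0077, 0.1145]
tool_rot: [-2.897, -1.214, 0.001]
wrist_force: [-0.3, -1.1, -0.2]
width: 0.0426
gripper_force: 0.0
```

Emit:
step_arm(
  fingers=[0, 0, 0, 0, 0, 0, 0, 0],
  travel=[
    [0, 0, 0],
    [0, 0, 0],
    [0, 0, 0],
    [0, 0, 0],
    [0, 0, 0],
    [0, 0, 0],
    [0, 0, 0],
    [0, 0, 0],
  ],
  turn=[0.67, 0.67, 0.67, 0.67, 0.67, 0.67, 0.67, 0.67],
)

```text
clock: 43.45
eef_pos: [0.4981, -0.0077, 0.1149]
tool_rot: [-3.135, -0.206, 0.001]
wrist_force: [0.5, 0.6, -0.0]
width: 0.0427
gripper_force: 0.0
```

```bash
python3 - <<'E'
from h import *
ledge(snap('top','t12'));ledge(snap('scene','s12'))
print(cur());plan([[(*J(-.118,.042),.036,TH-np.pi/2),(*J(-.036,.042),.036,TH-np.pi/2)]])
E
```

```text
ledge tube 200 x [-0.0827 -0.0565] y [0.0079 0.0733]
[ 0.49822294 -0.00767625  0.115077   -1.44014558]
travel [-0.0, -0.2, 7.9] turn 0.0 rows 2.0 1.0
travel [8.2, -0.2, 7.9] turn 0.0 rows 3.0 1.0
--
```

Emit:
step_arm(
  fingers=[0, 0, 0, 0, 0, 0],
  travel=[
    [0, -0.2, 3],
    [0, -0.2, 6],
    [0, -0.2, 7.9],
    [0, -0.2, 7.9],
    [0, -0.2, 7.9],
    [0, -0.2, 7.9],
  ],
  turn=[0, 0, 0, 0, 0, 0],
)

```text
clock: 44.15
eef_pos: [0.4989, -0.0058, 0.0373]
tool_rot: [3.135, 0.204, 0.003]
wrist_force: [-0.2, -0.2, 0.5]
width: 0.0429
gripper_force: 0.0
```

Emit:
step_arm(
  fingers=[0, 0, 0, 0, 0, 0, 0, 0, 0, 0],
  travel=[
    [0.8, 0, 0],
    [1.6, 0, 0],
    [2.3, 0, 0],
    [3, 0, 0],
    [3.7, 0, 0],
    [4.4, 0, 0],
    [5.1, 0, 0],
    [5.8, 0, 0],
    [6.5, 0, 0],
    [7.2, 0, 0],
  ],
  turn=[0, 0, 0, 0, 0, 0, 0, 0, 0, 0],
)

```text
clock: 45.15
eef_pos: [0.57, 0.0037, 0.0361]
tool_rot: [-3.135, -0.204, 0.0]
wrist_force: [0.7, 0.1, -0.1]
width: 0.0427
gripper_force: 0.1
```

Emit:
step_arm(
  fingers=[0, 0, 0, 0, 0, 0, 0, -1, -1, -1],
  travel=[
    [0.5, 0, 0],
    [1, 0, 0],
    [1, 0, 0],
    [1, 0, 0],
    [-1, 0, 0],
    [-3, 0, 0],
    [-3, 0, -4],
    [-3, 0, -8.5],
    [-3, 0, -8.5],
    [-3, 0, -8.5],
  ],
  turn=[0, 0, 0, 0, 0, 0, 0, 0, 0, 0],
)

```text
clock: 46.15
eef_pos: [0.5399, -0.0003, 0.1222]
tool_rot: [3.135, 0.204, 0.004]
wrist_force: [-0.0, 0.1, -0.9]
width: 0.0008
gripper_force: 0.0
```

```bash
python3 - <<'E'
from h import *
s=snap('scene','s13')
for y in(-.126,-.042,.042): vee(s,y)
ledge(s)
print(cur());plan([[(*J(0,.042),.115,TH-np.pi/2)]])
E
```

```text
vee -0.126 210 x [-0.005   0.0105  0.0183] y [-0.1653 -0.1272 -0.0932] z98 0.0573
vee -0.042 211 x [-0.0057  0.0097  0.0192] y [-0.0815 -0.0426 -0.0106] z98 0.057
vee 0.042 208 x [-0.0029  0.0107  0.0197] y [0.0027 0.04   0.0724] z98 0.0565
[ 5.39115777e-01 -2.14849382e-04  1.20929426e-01 -1.44097096e+00]
travel [7.6, 0.0, 0.6] turn -0.0 rows 2.0 1.0
--
```

Tube in bay 2; pressing clamp 2, then off to the last tube.

Emit:
step_arm(
  fingers=[-1, -1, -1, -1, -1, -1, -1, -1, -1, -1],
  travel=[
    [4, 0, 0.5],
    [7.6, 0, 0.5],
    [7.6, 0, 0.5],
    [7.6, 0, 1],
    [7.6, 0, 1.8],
    [7.6, 0, 2.4],
    [7.6, 0, 2.9],
    [7.6, 0, 3.2],
    [7.6, 0, 3.4],
    [7.6, 0, 3.5],
  ],
  turn=[0, 0, 0, 0, 0, 0, 0, 0, 0, 0],
)

```text
clock: 47.2
eef_pos: [0.6148, 0.0096, 0.0863]
tool_rot: [-3.135, -0.204, 0.0]
wrist_force: [-3.1, 0.4, 3.3]
width: -0.0001
gripper_force: 1.9
```

Emit:
step_arm(
  fingers=[-1, -1, -1, -1, -1],
  travel=[
    [0, 0, 0.1],
    [0, 0, 0.2],
    [0, 0, 0.2],
    [0, 0, 0.2],
    [0, 0, 0.2],
  ],
  turn=[0, 0, 0, 0, 0],
)

```text
clock: 47.7
eef_pos: [0.615, 0.0095, 0.0857]
tool_rot: [3.135, 0.204, 0.001]
wrist_force: [-6.6, 1.3, 12.1]
width: 0.0001
gripper_force: 5.8
```

Emit:
step_arm(
  fingers=[-1, -1, -1, 0.4, 0.4, 0.4, 0.4, 0.4, 0.4, 0.4],
  travel=[
    [0, 0, -2],
    [0, 0, -5],
    [0, 0, -8],
    [0, 0, -8],
    [-5, 0, -8],
    [-8, -5, -8],
    [-8, -5, -8],
    [-8, -5, -8],
    [-8, -5, -8],
    [-8, -5, -8],
  ],
  turn=[0, 0, 0, -0.2, -0.4, -0.6, -0.8, -0.9, -0.9, -0.9],
)

```text
clock: 48.7
eef_pos: [0.5298, 0.0489, 0.1643]
tool_rot: [2.732, 1.549, 0.002]
wrist_force: [-0.5, 0.7, 0.0]
width: 0.06
gripper_force: 0.0
```

```bash
python3 - <<'E'
from h import *
t=snap('top','t14');s=snap('scene','s14')
tubes(cloud(t));print('scene');tubes(cloud(s));caps(s);print(cur())
plan([[(.545,.3095,.10,.255)]])
E
```

```text
L 194 [0.5429 0.3095] size [0.033 0.067] axis 1.826 zmax 0.036
scene
L 240 [0.5466 0.3103] size [0.031 0.068] axis 1.748 zmax 0.035
cap 0 51 [0.0858 0.0872 0.0879]
cap 1 50 [0.0859 0.0873 0.0891]
cap 2 50 [0.0858 0.0879 0.0899]
cap 3 58 [0.0946 0.0972 0.0984]
cap 4 48 [0.0926 0.0968 0.0998]
[ 0.52961837  0.04874576  0.16420283 -0.54513681]
travel [23.1, -12.2, 6.4] turn -0.8 rows 6.0 6.0
--
```

Emit:
step_arm(
  fingers=[0.4, 0.4, 0.4, 0.4, 0.4, 0.4, 0.4, 0.4, 0.4, 0.4],
  travel=[
    [23.1, -12.2, 0],
    [23.1, -12.2, 0],
    [23.1, -12.2, 0],
    [23.1, -12.2, 2],
    [23.1, -12.2, 4],
    [23.1, -12.2, 6.4],
    [23.1, -12.2, 6.4],
    [23.1, -12.2, 6.4],
    [23.1, -12.2, 6.4],
    [23.1, -12.2, 6.4],
  ],
  turn=[-0.8, -0.8, -0.8, -0.8, -0.8, -0.8, -0.8, -0.8, -0.8, -0.8],
)

```text
clock: 49.8
eef_pos: [0.5449, 0.3087, 0.1021]
tool_rot: [1.919, 2.486, 0.004]
wrist_force: [0.8, -0.6, -0.0]
width: 0.0598
gripper_force: 0.0
```

```bash
python3 - <<'E'
from h import *
print(cur())
plan([[(.545,.3097,.004,.25)],[(.545,.3097,.13,.25)],[(*J(-.075,.126),.13,TH)]])
E
```

```text
[0.54485401 0.30869199 0.10208529 0.25599562]
travel [0.1, 0.0, 9.8] turn 0.01 rows 2.0 1.0
--
travel [0.0, 0.0, -12.6] turn -0.0 rows 3.0 0.0
--
travel [-21.6, -7.1, -0.0] turn 0.12 rows 5.0 1.0
--
```

Emit:
step_arm(
  fingers=[0.4, 0.4, 0.4, 0.4, 0.4, -1, -1, -1, -1, -1],
  travel=[
    [0.1, 0, 4],
    [0.1, 0, 8],
    [0.1, 0, 9.8],
    [0.1, 0, 9.8],
    [0.1, 0, 9.8],
    [0.1, 0, 9.8],
    [0.1, 0, 9.8],
    [0.1, 0, 9.8],
    [0.1, 0, 9.8],
    [0.1, 0, 9.8],
  ],
  turn=[0, 0, 0, 0, 0, 0, 0, 0, 0, 0],
)

```text
clock: 50.8
eef_pos: [0.5445, 0.3109, 0.0044]
tool_rot: [1.915, 2.488, 0.005]
wrist_force: [-0.8, -2.1, 5.7]
width: 0.0315
gripper_force: 39.2
```

Emit:
step_arm(
  fingers=[-1, -1, -1, -1, -1, -1, -1],
  travel=[
    [0, 0, -2],
    [0, 0, -5],
    [0, 0, -9],
    [0, 0, -12.6],
    [0, 0, -12.6],
    [0, 0, -12.6],
    [0, 0, -12.6],
  ],
  turn=[0, 0, 0, 0, 0, 0, 0],
)

```text
clock: 51.5
eef_pos: [0.5426, 0.3103, 0.1274]
tool_rot: [-1.915, -2.489, 0.002]
wrist_force: [0.6, -0.1, -0.4]
width: 0.0315
gripper_force: 40.0
```

Emit:
step_arm(
  fingers=[-1, -1, -1, -1, -1, -1, -1, -1, -1],
  travel=[
    [-21.6, -7.1, 0],
    [-21.6, -7.1, 0],
    [-21.6, -7.1, 0],
    [-21.6, -7.1, 0],
    [-21.6, -7.1, 0],
    [-21.6, -7.1, 0],
    [-21.6, -7.1, 0],
    [-21.6, -7.1, 0],
    [-21.6, -7.1, 0],
  ],
  turn=[0.12, 0.12, 0.12, 0.12, 0.12, 0.12, 0.12, 0.12, 0.12],
)

```text
clock: 52.4
eef_pos: [0.5299, 0.0848, 0.1278]
tool_rot: [-2.059, -2.372, 0.0]
wrist_force: [0.9, -0.0, 0.3]
width: 0.0317
gripper_force: 40.0
```

```bash
python3 - <<'E'
from h import *
c=cur();print(c,bot.read_state()['width']);s=snap('scene','s15');held(s,c);plan([[(*J(-.075,.126),.034,TH)]])
E
```

```text
[0.52985246 0.08484796 0.12777707 0.14071585] 0.03174383319079143
held 104 jig x [-0.0802 -0.0565] jig y [0.0951 0.1607] z [0.1305 0.1596]
travel [-0.2, -0.1, 9.4] turn 0.01 rows 2.0 1.0
--
```

Emit:
step_arm(
  fingers=[-1, -1, -1, -1, -1, -1, 0.4, 0.4, 0.4, 0.4],
  travel=[
    [-0.2, -0.1, 4],
    [-0.2, -0.1, 7.5],
    [-0.2, -0.1, 9],
    [-0.2, -0.1, 9.3],
    [-0.2, -0.1, 9.3],
    [-0.2, -0.1, 9.3],
    [-0.2, -0.1, 9.3],
    [-0.2, -0.1, 9.3],
    [-0.2, -0.1, 9.3],
    [-0.2, -0.1, 9.3],
  ],
  turn=[0.01, 0.01, 0.01, 0.01, 0.01, 0.01, 0.01, 0.01, 0.01, 0.01],
)

```text
clock: 53.45
eef_pos: [0.5295, 0.0815, 0.0355]
tool_rot: [2.073, 2.36, 0.001]
wrist_force: [-0.8, -0.1, -0.6]
width: 0.0596
gripper_force: 0.0
```

Emit:
step_arm(
  fingers=[0.4, 0.4, 0.4, 0.0, 0.0, 0.0, 0.0, 0.0, 0.0, 0.0],
  travel=[
    [0, 0, -2],
    [0, 0, -5],
    [0, 0, -8],
    [0, 0, -8],
    [0, -4, -8],
    [0, -4.3, -8],
    [0, -4.3, -8],
    [0, -4.3, -8],
    [0, -4.3, -8],
    [0, -4.3, -8],
  ],
  turn=[0, 0, 0, 0, 0.2, 0.4, 0.6, 0.8, 1.0, 1.2],
)

```text
clock: 54.45
eef_pos: [0.4863, 0.0759, 0.1146]
tool_rot: [-2.897, -1.214, 0.001]
wrist_force: [0.3, 0.0, 0.3]
width: 0.0425
gripper_force: 0.0
```

Emit:
step_arm(
  fingers=[0, 0, 0, 0, 0, 0, 0, 0],
  travel=[
    [0, 0, 0],
    [0, 0, 0],
    [0, 0, 0],
    [0, 0, 0],
    [0, 0, 0],
    [0, 0, 0],
    [0, 0, 0],
    [0, 0, 0],
  ],
  turn=[0.67, 0.67, 0.67, 0.67, 0.67, 0.67, 0.67, 0.67],
)

```text
clock: 55.25
eef_pos: [0.4865, 0.076, 0.115]
tool_rot: [-3.135, -0.206, 0.001]
wrist_force: [0.0, 0.7, -0.3]
width: 0.043
gripper_force: 0.0
```

```bash
python3 - <<'E'
from h import *
ledge(snap('top','t16'));ledge(snap('scene','s16'))
print(cur());plan([[(*J(-.118,.126),.036,TH-np.pi/2),(*J(-.036,.126),.036,TH-np.pi/2)]])
E
```

```text
ledge tube 202 x [-0.081  -0.0563] y [0.0914 0.1568]
[ 0.48664355  0.07596322  0.11509367 -1.44013191]
travel [0.0, -0.1, 7.9] turn 0.0 rows 2.0 1.0
travel [8.2, -0.1, 7.9] turn 0.0 rows 3.0 1.0
--
```

Emit:
step_arm(
  fingers=[0, 0, 0, 0, 0, 0],
  travel=[
    [0, -0.1, 3],
    [0, -0.1, 6],
    [0, -0.1, 7.9],
    [0, -0.1, 7.9],
    [0, -0.1, 7.9],
    [0, -0.1, 7.9],
  ],
  turn=[0, 0, 0, 0, 0, 0],
)

```text
clock: 55.95
eef_pos: [0.4875, 0.077, 0.0373]
tool_rot: [3.135, 0.204, 0.003]
wrist_force: [0.5, -0.1, 0.6]
width: 0.0431
gripper_force: 0.0
```

Emit:
step_arm(
  fingers=[0, 0, 0, 0, 0, 0, 0, 0, 0, 0],
  travel=[
    [0.8, 0, 0],
    [1.6, 0, 0],
    [2.3, 0, 0],
    [3, 0, 0],
    [3.7, 0, 0],
    [4.4, 0, 0],
    [5.1, 0, 0],
    [5.8, 0, 0],
    [6.5, 0, 0],
    [7.2, 0, 0],
  ],
  turn=[0, 0, 0, 0, 0, 0, 0, 0, 0, 0],
)

```text
clock: 56.95
eef_pos: [0.5585, 0.0864, 0.0362]
tool_rot: [-3.135, -0.204, 0.0]
wrist_force: [0.7, 1.1, -0.4]
width: 0.0424
gripper_force: 0.1
```

Emit:
step_arm(
  fingers=[0, 0, 0, 0, 0, 0, 0, -1, -1, -1],
  travel=[
    [0.5, 0, 0],
    [1, 0, 0],
    [1, 0, 0],
    [1, 0, 0],
    [-1, 0, 0],
    [-3, 0, 0],
    [-3, 0, -4],
    [-3, 0, -8.5],
    [-3, 0, -8.5],
    [-3, 0, -8.5],
  ],
  turn=[0, 0, 0, 0, 0, 0, 0, 0, 0, 0],
)

```text
clock: 57.95
eef_pos: [0.5285, 0.0824, 0.1222]
tool_rot: [3.135, 0.204, 0.004]
wrist_force: [-0.8, 0.3, -0.1]
width: 0.0007
gripper_force: 0.0
```

```bash
python3 - <<'E'
from h import *
s=snap('scene','s17')
for y in(-.126,-.042,.042,.126): vee(s,y)
ledge(s)
print(cur());plan([[(*J(0,.126),.115,TH-np.pi/2)]])
a=cv2.imread('pics/s17.png')[160:235,150:300]
cv2.imwrite('pics/17c.png',np.clip(cv2.resize(a,None,fx=4,fy=4,interpolation=2)*1.7,0,255).astype(np.uint8))
E
```

```text
vee -0.126 206 x [-0.0069  0.0094  0.0188] y [-0.1656 -0.1247 -0.0926] z98 0.0573
vee -0.042 211 x [-0.0066  0.0103  0.0191] y [-0.0811 -0.0422 -0.0105] z98 0.0568
vee 0.042 201 x [-0.0023  0.0109  0.0198] y [0.0026 0.0409 0.0727] z98 0.0568
vee 0.126 203 x [-0.0029  0.0107  0.0187] y [0.0865 0.1238 0.1555] z98 0.0562
[ 0.52760082  0.08242533  0.12094397 -1.44093494]
travel [7.7, -0.0, 0.6] turn -0.0 rows 2.0 1.0
--
```

View pics/17c.png

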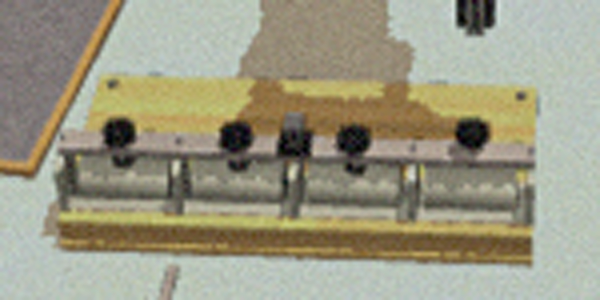

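The crop shows four tubes seated, one per bay, at (122,180), (237,183), (352,187) and (470,190). The first three clamps are down. I press clamp 3 next, then the plug.

Emit:
step_arm(
  fingers=[-1, -1, -1, -1, -1, -1, -1, -1, -1, -1],
  travel=[
    [4, 0, 0.5],
    [7.6, 0, 0.5],
    [7.6, 0, 0.5],
    [7.6, 0, 1],
    [7.6, 0, 1.8],
    [7.6, 0, 2.4],
    [7.6, 0, 2.9],
    [7.6, 0, 3.2],
    [7.6, 0, 3.4],
    [7.6, 0, 3.5],
  ],
  turn=[0, 0, 0, 0, 0, 0, 0, 0, 0, 0],
)

```text
clock: 59.0
eef_pos: [0.6034, 0.0923, 0.0863]
tool_rot: [-3.135, -0.204, 0.0]
wrist_force: [-3.6, -0.5, 3.6]
width: 0.0002
gripper_force: 1.9
```

Emit:
step_arm(
  fingers=[-1, -1, -1, -1, -1],
  travel=[
    [0, 0, 0.1],
    [0, 0, 0.2],
    [0, 0, 0.2],
    [0, 0, 0.2],
    [0, 0, 0.2],
  ],
  turn=[0, 0, 0, 0, 0],
)

```text
clock: 59.5
eef_pos: [0.6035, 0.0923, 0.0856]
tool_rot: [3.135, 0.204, 0.001]
wrist_force: [-6.8, -0.7, 11.6]
width: -0.0003
gripper_force: 5.8
```

Emit:
step_arm(
  fingers=[-1, -1, -1, -1, -1, -1, -1, -1, -1, -1],
  travel=[
    [0, 0, -1],
    [0, 0, -3.5],
    [0, 0, -3.5],
    [0, 5, -3.5],
    [0, 9, -3.5],
    [0, 12.6, -3.5],
    [0, 12.6, -3.5],
    [0, 12.6, -3.5],
    [0, 12.6, -3.5],
    [0, 12.6, -3.5],
  ],
  turn=[0, 0, 0, 0, 0, 0, 0, 0, 0, 0],
)

```text
clock: 60.5
eef_pos: [0.6198, -0.0314, 0.1191]
tool_rot: [-3.135, -0.206, -0.0]
wrist_force: [0.2, 0.3, 0.2]
width: -0.0002
gripper_force: 0.0
```

```bash
python3 - <<'E'
from h import *
s=snap('scene','s18');caps(s)
for y in(-.126,-.042,.042,.126): vee(s,y)
print(cur());plan([[(*J(0,0),.085,TH-np.pi/2)]])
E
```

```text
cap 0 51 [0.0856 0.0871 0.0889]
cap 1 50 [0.0849 0.0869 0.0882]
cap 2 49 [0.0859 0.0874 0.0893]
cap 3 51 [0.085  0.0877 0.0885]
cap 4 47 [0.0948 0.0977 0.099 ]
vee -0.126 216 x [-0.0059  0.0102  0.019 ] y [-0.1657 -0.1264 -0.0932] z98 0.0568
vee -0.042 208 x [-0.0047  0.0109  0.0191] y [-0.0816 -0.0427 -0.0105] z98 0.0574
vee 0.042 200 x [-0.0031  0.0112  0.0197] y [0.0027 0.041  0.0725] z98 0.0569
vee 0.126 198 x [-0.0044  0.0114  0.0201] y [0.0863 0.1227 0.1555] z98 0.0567
[ 0.61985826 -0.03145942  0.11913932 -1.43939917]
travel [0.0, 0.1, 3.4] turn 0.0 rows 1.0 1.0
--
```

Emit:
step_arm(
  fingers=[-1, -1, -1, -1, -1, -1, -1, -1, -1, -1],
  travel=[
    [0, 0.1, 1],
    [0, 0.1, 2],
    [0, 0.1, 2.4],
    [0, 0.1, 2.8],
    [0, 0.1, 3.1],
    [0, 0.1, 3.3],
    [0, 0.1, 3.4],
    [0, 0.1, 3.5],
    [0, 0.1, 3.5],
    [0, 0.1, 3.5],
  ],
  turn=[0, 0, 0, 0, 0, 0, 0, 0, 0, 0],
)

```text
clock: 61.55
eef_pos: [0.6198, -0.0333, 0.0859]
tool_rot: [-3.135, -0.204, -0.001]
wrist_force: [-5.5, 2.5, 15.7]
width: -0.0002
gripper_force: 7.4
```

Plug hit its stop at 86 mm with 16 N. I'll press slightly more, then retreat and check.

Emit:
step_arm(
  fingers=[-1, -1, -1, -1],
  travel=[
    [0, 0, 0.1],
    [0, 0, 0.1],
    [0, 0, 0.1],
    [0, 0, 0.1],
  ],
  turn=[0, 0, 0, 0],
)

```text
clock: 61.95
eef_pos: [0.6198, -0.0333, 0.0859]
tool_rot: [-3.135, -0.204, -0.002]
wrist_force: [-9.2, 4.4, 20.6]
width: -0.0
gripper_force: 10.3
```

Emit:
step_arm(
  fingers=[-1, -1, -1, -1, -1, -1, -1, -1],
  travel=[
    [0, 0, -2],
    [0, 0, -5],
    [-3, 0, -9],
    [-6, 0, -12],
    [-10, 0, -12],
    [-10, 0, -12],
    [-10, 0, -12],
    [-10, 0, -12],
  ],
  turn=[0, 0, 0, 0, 0, 0, 0, 0],
)

```text
clock: 62.75
eef_pos: [0.5218, -0.0469, 0.203]
tool_rot: [3.135, 0.203, 0.001]
wrist_force: [-0.6, 0.8, 0.4]
width: -0.0002
gripper_force: 0.0
```

```bash
python3 - <<'E'
from h import *
s=snap('scene','s19');t=snap('top','t19');caps(s)
for y in(-.126,-.042,.042,.126): vee(s,y)
a=cv2.imread('pics/s19.png')[160:235,150:300]
cv2.imwrite('pics/19c.png',np.clip(cv2.resize(a,None,fx=4,fy=4,interpolation=2)*1.7,0,255).astype(np.uint8))
E
```

```text
cap 0 51 [0.0859 0.087  0.0885]
cap 1 52 [0.085  0.087  0.0883]
cap 2 52 [0.085  0.0864 0.0876]
cap 3 46 [0.0852 0.0865 0.0885]
cap 4 38 [0.0843 0.0866 0.0876]
vee -0.126 211 x [-0.0044  0.0099  0.0198] y [-0.1657 -0.1239 -0.0928] z98 0.0569
vee -0.042 212 x [-0.0062  0.0097  0.0191] y [-0.0815 -0.0451 -0.0107] z98 0.0568
vee 0.042 202 x [-0.0021  0.0116  0.0198] y [0.0025 0.0403 0.0725] z98 0.0572
vee 0.126 202 x [-0.0032  0.0106  0.0203] y [0.0863 0.1214 0.1555] z98 0.057
```

View pics/19c.png

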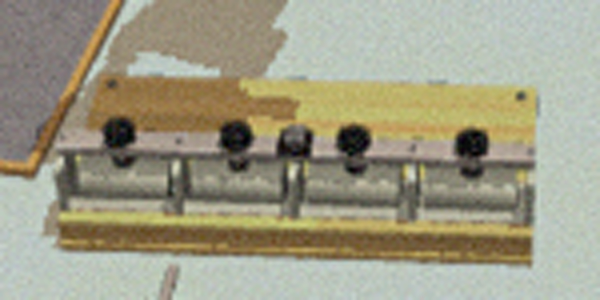

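All four clamps are down on seated tubes, the plug at crop (295,140) is home, and the arm is clear.

```bash
python3 -c "
from plant import job
print(job.job_done())"
```

```text
the job is handed in; nothing more can be done
None
```

I clamped all four tubes in their own bays, pressed the plug fully home, and handed the job in at about 63 s; no verdict came back, but the last images showed every tube seated, every clamp down and the arm clear.

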